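# Emergency lid release of a bench centrifuge

### The job

The power is off and the centrifuge lid is locked: take the square-handled release rod from the rack, push its point squarely through the slot in the sloping front panel onto the hidden latch tab until the lid springs ajar, and pull it out again. Stand the rod, point down, in the white pot and raise the lid so that it stays wide open, about 65 degrees or more. Leave the other two tools in the rack, and the bottles, the dish and the slide box where they stand.

Things in the scene. Friction and masses are not known exactly. Their poses are not given: they have to be found in the camera images.
- centrifuge: White bench centrifuge, fixed; housing 260 mm deep, 240 wide, 130 high; its place and yaw vary. Origin under its centre; x from its front to its back, y to its left, z up. Its grey front panel slopes: it rises towards the back at 30 degrees to the horizontal, so the panel's inward normal is (0.500, 0, -0.866) in these axes.
- slot (a point): Centre of the mouth of the release slot, on the face of the sloping panel; axes of the centrifuge. The slot is 32 mm long along y and 14 mm wide across, with a thin black rim, and runs square to the panel through its 20 mm thickness. Behind it is free space and then the latch tab, 40 mm in from the mouth. On the panel left of the slot is a black display, right of it two white keys.
- latch_tab (a point): Middle of the outer face of the hidden sprung steel latch tab inside the centrifuge, on the slot's axis, 40 mm in from the mouth; the face is 50 mm along y and 26 mm across, square to the slot's axis. Moves with the tab; axes of the centrifuge while not pressed.
- latch (a joint): Latch rocker angle in rad: 0 at rest, 0.33 at its stop. Pressing the tab along the slot's axis moves it 5 mm per 0.1 rad. The lid is freed at about 0.18 rad (9 mm); the stop is at about 16 mm. The force needed is about 4 N at first, 5 to 7 N at release; the tab springs back when let go.
- lid (a joint): Lid angle in rad: about 0.02 when locked shut, about 0.26 when it has sprung ajar, 1.35 at its stop. A stiff damped hinge holds the lid wherever it is left above 0.26; raising it takes 2 to 4 N at the front edge if done at walking pace or slower.
- lid_edge (a point): Middle of the lower front edge of the lid's lip: a grey tongue 100 mm wide and 8 mm thick that sticks out 25 mm in front of the white lid, above the sloping panel. With the lid ajar there is over 50 mm free height under this edge, so fingertips can reach beneath it. Axes turn with the lid: at 0 as the centrifuge's.
- lid_hinge (a point): Middle of the lid's hinge axis, along the centrifuge's y, at the back of the housing 132 mm above the bench. The lid's front edge lies 180 mm from it. Axes of the centrifuge.
- rod_grip (a point): Centre of the handle of the release rod: a black upright block 22 x 22 mm (x, y) and 56 mm high; z runs from the point to the handle. Below the handle is a black collar, 26 mm across and 6 mm thick, and below that a steel rod 8 mm in diameter and 90 mm long. Whole length 152 mm, 80 g. It hangs upright in one of the three holes of the rack with its collar on the rack's top.
- rod_tip (a point): The point (lower end) of the release rod, on its axis, 124 mm below the centre of the handle. Same axes as rod_grip.
- rack: White tool rack, fixed, 200 mm (x) by 64 mm (y), top at 105 mm; origin under its centre. Three holes 14 mm square, 65 mm apart along its x; each holds a tool, which one varies. Handles are best gripped across the rack, along its y. It stands on one side of the centrifuge, the pot on the other; the sides vary.
- ball_tool_grip (a point): Centre of the 30 mm ball on top of another tool in the rack, 31 mm above the rack's top. Not to be used.
- round_tool_grip (a point): Centre of the slim round handle (16 mm thick, 42 mm high) of the third tool in the rack. Not to be used.
- pot_rim (a point): Centre of the mouth of the loose white ceramic pot: a plain cup 110 mm high, 100 mm across outside at the mouth and about 80 mm at the foot, walls 6 mm, 0.7 kg. z is up.
- pot_in (a point): Centre of the pot's inner floor, 7 mm above the bench. Same axes as pot_rim.
- petri_dish: Clear lidded dish lying on the bench in front, 94 mm across, 17 mm high; origin under its centre.
- slide_box: White box lying on the bench in front, 85 x 55 x 30 mm; origin under its centre.
- dropper_a: Amber dropper bottle with black rubber top standing beside the centrifuge, 48 mm across, 112 mm high; origin under its centre.
- dropper_b: A second such dropper bottle on the other side of the centrifuge.
- dropper_c: A third such bottle, in the steel tray at the side of the bench.
- dropper_d: A fourth such bottle, in the steel tray.
Things that resemble listed ones, but are neither listed nor needed, are in the scene too. What is shaped like the part that bears rod_grip but pink or purple is not meant. Several things look just like the part that bears pot_rim: the one meant starts farthest from the robot's base.

How it is judged:
By the outcome, as a careful person would: the job done as asked, in the order asked, and still so for the second after the job is handed in, with the robot touching nothing.
It also fails if it takes over 69 s, if anything falls off the work surface, if the arm or the gripper's body presses on something with over 40 N, if the wrist force passes 120 N, or if a joint passes its speed limit or range.

### The arm

A 6-joint arm with a two-finger parallel gripper is mounted at the origin on the work surface. World frame = base frame: x ahead of the robot, y to its left, z up, the work surface at z = 0. Lengths are in m, angles in rad, forces in N, time in s.
With the tool pointing down it reaches from about 0.325 to 0.9 m from the base axis. Payload 6.1 kg.
Tool frame: the origin (TCP) lies midway between the tips of the shut fingers; the grasp point (between the pads) lies 19 mm behind it; y points along the fingers, x is the direction in which the jaws open and shut, and the axes are right-handed (so a half turn about y gives the same grasp; the last joint's range is limited). The gripper opens to 87 mm and grips with 3 to 60 N. Pads are 19 mm wide; open, the fingers measure 117 mm over their backs; the gripper's body (75 mm by 190 mm) begins 51 mm behind the grasp point.
Start: joints at [1.142, 0.22, 1.526, -0, 1.395, -0.126], TCP at [0.186, 0.597, 0.223] pointing down, gripper open.
Joint ranges: [-2.98, 2.98], [-0.91, 2.08], [0.09, 2.57], [-1.24, 4.39], [0.2, 2.65], [-2.68, 2.68]. Speed limits (rad/s): [2.57, 2.57, 3.01, 3.14, 3.14, 3.14].

### API

Orientations are given as a 3x3 rotation matrix whose columns are the frame's x, y, z axes.
In Python, from plant import robot gives the robot as it stands.
- The arm moves only by the tool carry_out, never from a script. Its argument "commands" is a list that holds one entry, the list of rows, each a list of 7 numbers: the shift along the tool's x, y, z in m, then the turn, a rotation vector about the tool's x, y, z in rad, then the finger opening in m, from 0 to 0.087. In form: [[[x, y, z, rx, ry, rz, hand], ...]]. A call has 1 to 12 rows; each row shifts and turns the commanded pose from where the row before left it, along the tool's axes as they then stand; what a row does not reach is not made up. A row lasts 1/10 s, in which the tool goes at most 50 mm and 8.59 degrees, less where a joint would pass 70% of its speed; a pose out of reach is approached as far as the arm can. A call with a gripper value outside its range is refused whole. The fingers move at their own pace and stop on an object; "grip_force" is the grip in N (left out, the last holds). Time passes only in rows, so rows that do not move let the fingers close. It gives the time, the measured TCP pose, the force and the opening at its end, in the units of the state.
- robot.observe(): the state, without advancing time (a new reading comes with each control period).
- robot.get_image(name): name is "scene" or "top"; returns the picture (420x560x3 uint8, red, green, blue); there is no depth.
- robot.get_calibration(name): a dict with "K" (3x3 intrinsics, pixels), "xyz" and "rotation" of the camera in the world. Camera axes: x right, y up, looking along -z (the intrinsics and any distortion apply to the point x, -y, -z); pixel columns grow to the right and rows downward; lengths in m; the calibration is good to about 2 mm. A picture is of the moment at which its call begins. get_calibration takes no time and is no camera call.
- robot.job_done(): hands the job in, once; it reports no verdict.
Trained networks look in the newest picture that a camera, given by its name, has taken for a name from the list of things; names that differ only in an ending like _2 or _b are one class to them, and where a whole thing is asked for, a point or a joint stands for the part that bears it (a point fixed in the world has none). Each returns a list of dicts, best first, with "conf" (0 to 1); they miss things now and then, are a little off and sometimes report something else, mostly with a low value. They report only what shows in the picture. A call takes as long as a camera call. They do not tell look-alikes from the thing itself.
- robot.recognise(camera, name): "extent" ([left, top, right, bottom] in pixels, round what is visible of it).
- robot.cut_out(camera, name): "pixels" (420x560 bool, what is visible of it) and "extent" ([left, top, right, bottom] in pixels, round what is visible of it).
- robot.spot_point(camera, name): "pixel" ([row, column] in pixels: a listed point, or the origin of a listed thing).
The state is a dict: "time_s": time; "joint_positions": joint angles; "qvel": joint speeds; "tau": joint torques, N m; "position": TCP position; "orientation": TCP orientation; "ft_force": force on the tool from outside, world axes, zero at the start; "torque": the same for the moment, N m; "grip_width": finger opening in m.
Only numpy, scipy, OpenCV 4.12 (cv2) and the standard library are available. Lean on these libraries where they do the work, as an engineer would, in place of code of your own. Each camera call takes 0.05 s, during which the arm holds its last target.

## Working session

There is one attempt and no reset: what is moved stays moved. The work goes in short steps, Python scripts to look and compute and a tool call to move; the robot and the scene stay as the last step left them, time stands still between calls to the robot, and variables do not carry over. Pictures are saved under pics/ and viewed, and the job is handed in when it is done.

Besides the shell and the picture viewer there is one more tool, called as a command line: name --argument value ..., lists and objects as JSON in quotes. carry_out: Moves the arm, as the interface text tells. Its arguments: {"type":"object","properties":{"commands":{"type":"array"},"grip_force":{"type":"number"}},"required":["commands"]}

```bash
mkdir -p pics && ls && python3 - <<'E'
from plant import robot
import cv2,numpy as np
np.set_printoptions(precision=4,suppress=True)
for n in("scene","top"):
    im=robot.get_image(n); cv2.imwrite(f"pics/{n}0.png",im[:,:,::-1])
    print(n,robot.get_calibration(n))
o=robot.observe(); print(o)
E
```

```text
pics
scene {'K': array([[494.6158,   0.    , 277.4931],
       [  0.    , 494.6158, 205.7646],
       [  0.    ,   0.    ,   1.    ]]), 'xyz': array([ 1.1434, -0.3599,  1.1166]), 'rotation': array([[ 0.4393, -0.7683,  0.4655],
       [ 0.8983,  0.3727, -0.2326],
       [ 0.0052,  0.5203,  0.854 ]])}
top {'K': array([[414.4532,   0.    , 283.6714],
       [  0.    , 414.4532, 216.4614],
       [  0.    ,   0.    ,   1.    ]]), 'xyz': array([ 0.3732, -0.1108,  1.4268]), 'rotation': array([[-0.0091,  0.9907, -0.1355],
       [-0.9998, -0.0116, -0.0179],
       [-0.0193,  0.1353,  0.9906]])}
{'time_s': 0.1, 'joint_positions': array([ 1.1419,  0.2211,  1.5275,  0.    ,  1.3947, -0.1261]), 'qvel': array([ 0.001 , -0.0018, -0.0035,  0.0002,  0.0002,  0.0005]), 'tau': array([  0.0013, -49.5941, -38.8523,   0.0703,   0.0515,  -0.    ]), 'position': array([0.1861, 0.5961, 0.2216]), 'orientation': array([[ 0.2982, -0.0007, -0.9545],
       [ 0.9545, -0.0016,  0.2982],
       [-0.0017, -1.    ,  0.0002]]), 'ft_force': array([ 0.4417,  0.1382, -0.5268]), 'torque': array([ 0.0077,  0.0211, -0.0806]), 'grip_width': 0.08741705910231083}
```

View pics/scene0.png

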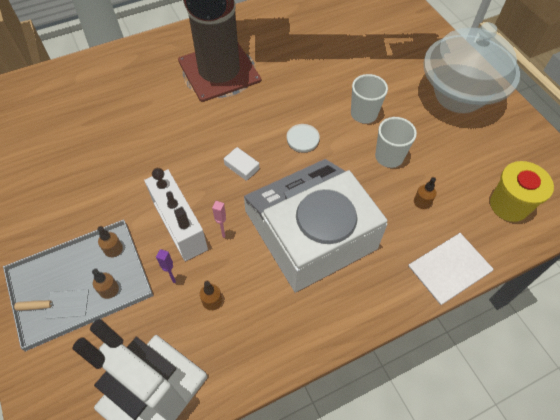

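View pics/top0.png

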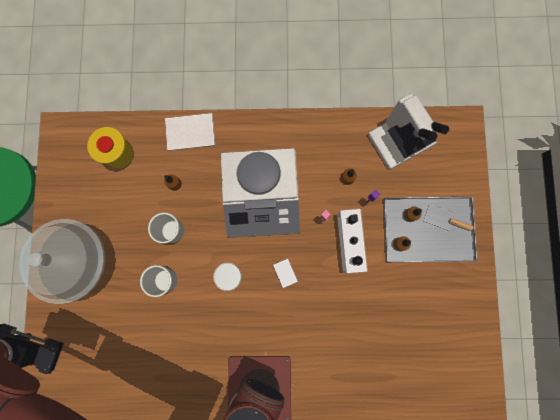

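The scene picture shows the centrifuge at about (315,220), the rack at (175,213), and two pots at (368,98) and (395,142). In the top picture the pots are at (164,228) and (157,281). Next I'll take measurements with the networks.

```bash
cat > h.py <<'E'
from plant import robot
import cv2,numpy as np
np.set_printoptions(precision=4,suppress=True)
C={n:robot.get_calibration(n) for n in("scene","top")}
def ray(n,rc):
    c=C[n];K=c["K"];r,k=rc
    d=np.array([(k-K[0,2])/K[0,0],-(r-K[1,2])/K[1,1],-1.])
    return np.array(c["xyz"]),c["rotation"]@d
def atz(n,rc,z):
    o,d=ray(n,rc);return o+d*(z-o[2])/d[2]
def tri(a,b):
    o1,d1=ray("scene",a);o2,d2=ray("top",b)
    s=np.linalg.lstsq(np.stack([d1,-d2],1),o2-o1,rcond=None)[0]
    p,q=o1+s[0]*d1,o2+s[1]*d2
    return (p+q)/2,np.linalg.norm(p-q)
def proj(n,p):
    c=C[n];K=c["K"];v=c["rotation"].T@(np.asarray(p)-c["xyz"])
    return np.array([K[1,2]-K[1,1]*v[1]/v[2]*-1*-1 if 0 else K[1,2]+K[1,1]*v[1]/v[2], K[0,2]-K[0,0]*v[0]/v[2]])
E
python3 - <<'E'
from h import *
for n in("scene","top"): robot.get_image(n)
for nm in["slot","lid_edge","lid_hinge","rod_grip","rod_tip","ball_tool_grip","round_tool_grip","rack","centrifuge","pot_rim","pot_in","latch_tab","dropper_a","petri_dish","slide_box"]:
    for n in("scene","top"):
        print(nm,n,[(np.round(d["pixel"],1).tolist(),round(d["conf"],2)) for d in robot.spot_point(n,nm)][:5])
E
```

```text
slot scene []
slot top [([216.9, 265.4], 0.96), ([260.1, 357.7], 0.27)]
lid_edge scene [([184.9, 297.9], 0.64), ([138.0, 303.2], 0.45)]
lid_edge top [([180.7, 347.7], 0.41)]
lid_hinge scene [([245.8, 339.7], 0.74)]
lid_hinge top [([151.4, 259.9], 0.93)]
rod_grip scene [([217.8, 178.4], 0.72), ([210.5, 219.2], 0.64), ([258.7, 162.8], 0.61)]
rod_grip top [([194.5, 374.6], 0.61), ([217.7, 322.7], 0.57), ([275.9, 224.1], 0.53)]
rod_tip scene [([277.9, 178.8], 0.76), ([233.5, 224.4], 0.64), ([299.1, 213.1], 0.58)]
rod_tip top [([204.4, 366.4], 0.44), ([221.2, 321.6], 0.43)]
ball_tool_grip scene [([172.2, 157.1], 0.62)]
ball_tool_grip top [([259.1, 356.2], 0.38)]
round_tool_grip scene [([198.8, 172.1], 0.49), ([205.5, 422.6], 0.37), ([130.7, 395.4], 0.3)]
round_tool_grip top [([243.5, 354.2], 0.52)]
rack scene [([223.0, 178.1], 0.56), ([246.3, 338.7], 0.48), ([300.0, 211.8], 0.44)]
rack top [([241.3, 348.2], 0.6)]
centrifuge scene []
centrifuge top [([198.6, 260.7], 0.87)]
pot_rim scene [([130.5, 396.8], 0.84), ([85.8, 369.5], 0.66)]
pot_rim top [([280.9, 155.3], 0.87)]
pot_in scene [([156.4, 390.0], 0.76), ([113.5, 364.5], 0.7)]
pot_in top [([229.6, 173.0], 0.96), ([278.0, 164.6], 0.83), ([223.2, 353.3], 0.45)]
latch_tab scene [([184.0, 297.3], 0.36)]
latch_tab top []
dropper_a scene [([291.2, 112.6], 0.89), ([298.5, 211.2], 0.76), ([200.3, 422.6], 0.62), ([246.3, 112.7], 0.62)]
dropper_a top [([177.7, 345.8], 0.76), ([223.3, 166.7], 0.66), ([217.4, 408.8], 0.65), ([181.4, 172.8], 0.62), ([243.6, 403.4], 0.51)]
petri_dish scene [([138.7, 303.4], 0.92), ([250.6, 115.8], 0.49)]
petri_dish top [([274.2, 226.5], 0.62), ([272.8, 286.2], 0.28)]
slide_box scene [([166.7, 242.8], 0.89), ([138.2, 303.1], 0.74)]
slide_box top [([270.7, 285.7], 0.79), ([178.9, 346.8], 0.44)]
```

```bash
python3 - <<'E'
import cv2
a=cv2.imread("pics/scene0.png");b=cv2.imread("pics/top0.png")
cv2.imwrite("pics/s_rack.png",cv2.resize(a[140:300,130:260],None,fx=3.7,fy=3.7,interpolation=cv2.INTER_CUBIC))
cv2.imwrite("pics/t_rack.png",cv2.resize(b[130:290,200:400],None,fx=3.7,fy=3.7,interpolation=cv2.INTER_CUBIC))
cv2.imwrite("pics/s_cent.png",cv2.resize(a[140:300,230:400],None,fx=3.7,fy=3.7,interpolation=cv2.INTER_CUBIC))
E
```

```text
(no output)
```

View pics/s_rack.png

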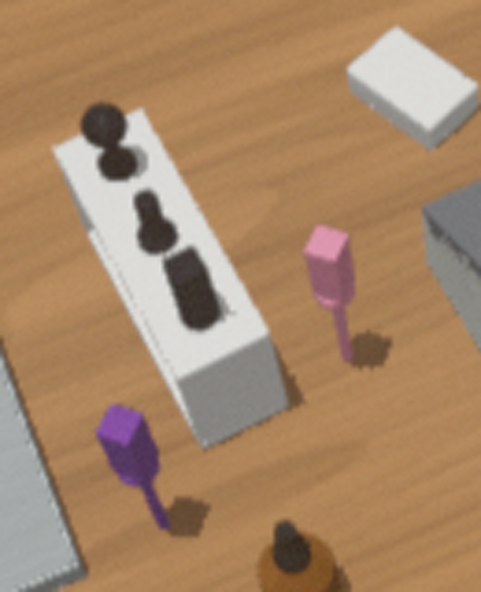

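View pics/t_rack.png

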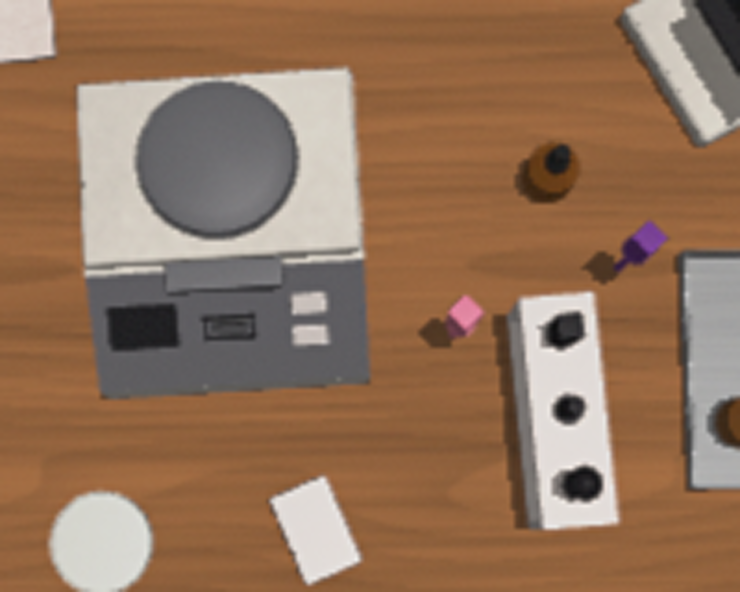

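View pics/s_cent.png

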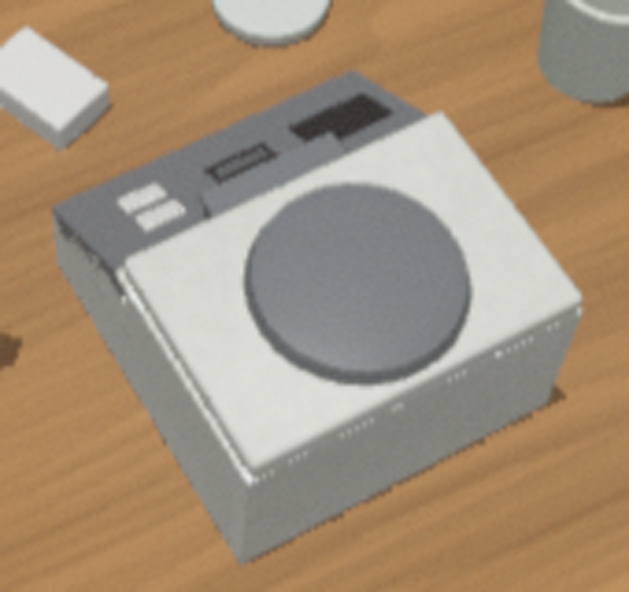

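The rod meant is the black square-handled one in the rack, at scene (182,217) and top (353,219). The pink one at (219,212) and the purple one at (165,262) have the same shape but the wrong colour. The ball tool is at scene (158,174) and the slim round one at (171,199). I'll take sharper crops so I can pick corners accurately.

```bash
python3 - <<'E'
from h import *
A={}
for n in("scene","top"):
    A[n]=np.mean([robot.get_image(n).astype(float) for _ in range(4)],0)[:,:,::-1]
    np.save(n+"avg.npy",A[n])
def crop(n,x0,y0,x1,y1,s,f):
    c=cv2.resize(A[n][y0:y1,x0:x1].clip(0,255).astype(np.uint8),None,fx=s,fy=s,interpolation=cv2.INTER_CUBIC)
    for x in range(x0,x1,5):
        cv2.line(c,(int((x-x0+.5)*s),0),(int((x-x0+.5)*s),12 if x%10==0 else 6),(0,0,255),1)
        if x%10==0: cv2.putText(c,str(x),(int((x-x0+.5)*s)+2,12),0,.4,(0,255,255),1)
    for y in range(y0,y1,5):
        cv2.line(c,(0,int((y-y0+.5)*s)),(12 if y%10==0 else 6,int((y-y0+.5)*s)),(0,0,255),1)
        if y%10==0: cv2.putText(c,str(y),(2,int((y-y0+.5)*s)-2),0,.4,(0,255,255),1)
    cv2.imwrite("pics/"+f,c)
crop("scene",240,155,340,225,8,"c1.png")
crop("top",215,190,305,245,8,"c2.png")
crop("scene",140,160,215,260,6,"c3.png")
crop("top",330,200,375,275,8,"c4.png")
E
```

```text
(no output)
```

View pics/c1.png

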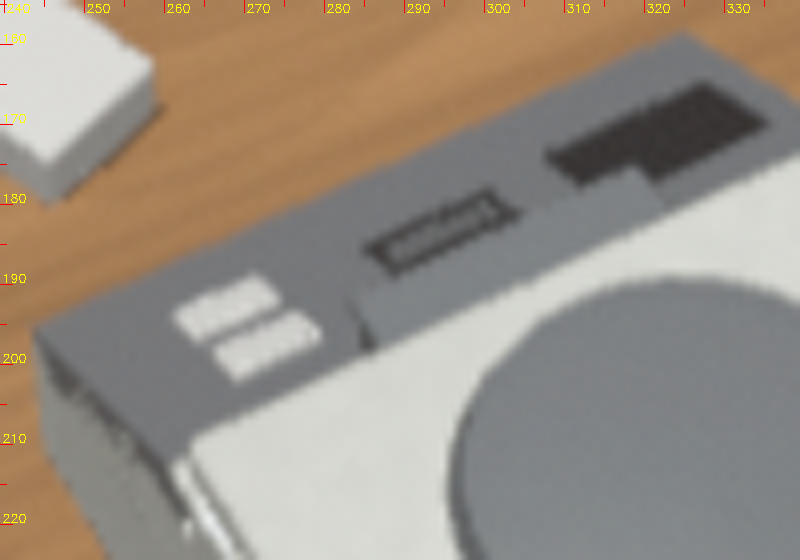

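View pics/c2.png

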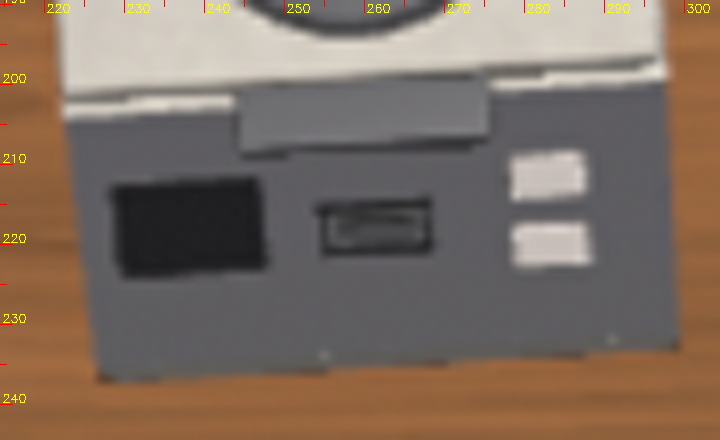

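View pics/c3.png

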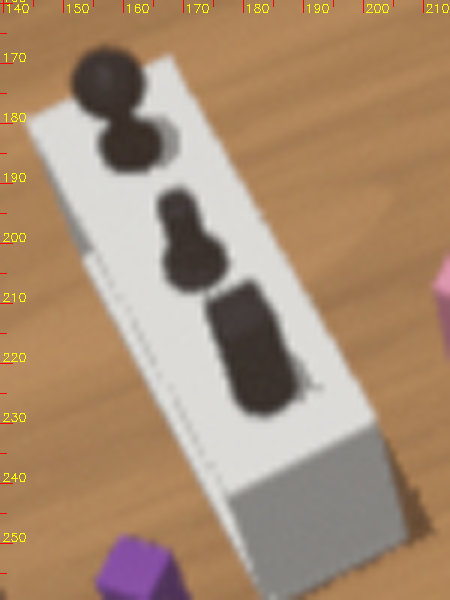

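View pics/c4.png

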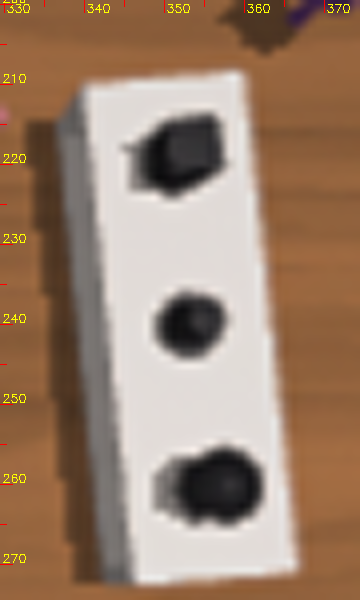

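```bash
cat > fit.py <<'E'
from h import *
from scipy.optimize import least_squares
Rz=lambda a:np.array([[np.cos(a),-np.sin(a),0],[np.sin(a),np.cos(a),0],[0,0,1]])
def px(n,p): return proj(n,p)[::-1]
# centrifuge
def cf(p):
    x,y,a,hf,sx,sy=p;T=lambda q:Rz(a)@np.array(q)+[x,y,0]
    sz=hf+(sx+.13)*np.tan(np.pi/6)
    ob=[("scene",(-.13,-.12,hf),(243.9,195.75)),("scene",(-.13,.12,hf),(325.1,158.5)),("top",(-.13,.12,hf),(226.6,236.75)),("top",(-.13,-.12,hf),(299.5,232.6)),
    ("scene",(.13,-.12,0),(295.2,291.4)),("scene",(.13,.12,0),(380.9,246.3)),("scene",(-.13,-.12,0),(245.7,210.3)),
    ("scene",(sx,sy,sz),(294.6,183.4)),("top",(sx,sy,sz),(261.5,217.9))]
    return np.array([px(n,T(q))-m for n,q,m in ob])
s=least_squares(lambda p:cf(p).ravel(),[.6,0,0,.07,-.08,0],loss="soft_l1")
print(s.x);print(cf(s.x))
x,y,a,hf,sx,sy=s.x;S=Rz(a)@[sx,sy,0]+[x,y,hf+(sx+.13)*np.tan(np.pi/6)];print("slot",S)
print("slot tri",tri((183.4,294.6),(217.9,261.5)))
# rack
def rk(p):
    x,y,a=p;T=lambda q:Rz(a)@np.array(q)+[x,y,0]
    g=lambda u,v,o,s:(o[0]+u/s-.5,o[1]+v/s-.5)
    o3,o4=(140,160),(330,200)
    ob=[("scene",(-.1,.032,.105),g(168,55,o3,6)),("scene",(-.1,-.032,.105),g(26,120,o3,6)),("scene",(.1,.032,.105),g(376,423,o3,6)),("scene",(.1,-.032,.105),g(230,493,o3,6)),
    ("top",(.1,.032,.105),g(84,86,o4,8)),("top",(.1,-.032,.105),g(243,72,o4,8)),("top",(-.1,.032,.105),g(134,584,o4,8)),("top",(-.1,-.032,.105),g(298,570,o4,8))]
    return np.array([px(n,T(q))-m for n,q,m in ob])
s=least_squares(lambda p:rk(p).ravel(),[.6,-.3,0]);print("rack",s.x);print(rk(s.x))
x,y,a=s.x
for k in(-.065,0,.065):print("hole",k,Rz(a)@[k,0,0]+[x,y,.105])
h=Rz(a)@[.065,0,0]+[x,y,0]
for z in(.111,.139,.167):print(z,px("scene",h+[0,0,z]),px("top",h+[0,0,z]))
E
python3 fit.py
```

```text
[ 0.6315 -0.0093  0.0612  0.069  -0.0822 -0.001 ]
[[ 0.1802 -0.076 ]
 [-0.2508 -0.4786]
 [-0.0405 -0.2334]
 [-0.2518 -1.3141]
 [ 0.7017 -0.3603]
 [-3.0597  0.5421]
 [-0.2433 -0.5157]
 [ 0.3707  0.608 ]
 [ 0.15    0.5293]]
slot [ 0.5495 -0.0153  0.0966]
slot tri (array([ 0.5504, -0.0159,  0.101 ]), np.float64(0.0017463609894980566))
rack [ 0.4761 -0.3084  0.074 ]
[[ 0.2776 -0.0604]
 [ 0.0596 -0.3172]
 [ 0.4728 -0.7528]
 [-0.4384 -0.0963]
 [ 0.2304 -0.4397]
 [ 0.2005 -0.3793]
 [ 0.4243 -0.1926]
 [ 0.1865 -0.1435]]
hole -0.065 [ 0.4113 -0.3132  0.105 ]
hole 0 [ 0.4761 -0.3084  0.105 ]
hole 0.065 [ 0.5409 -0.3036  0.105 ]
0.111 [183.3428 222.6541] [351.5631 219.4766]
0.139 [181.4118 216.6256] [352.8443 218.3287]
0.167 [179.3972 210.3361] [354.1817 217.1306]
```

```bash
cat >> h.py <<'E'
from scipy.spatial.transform import Rotation as Ro
def tool(yaw,tilt=0.):
    # tool y = pointing direction (down, tilted forward by tilt), tool z forward; x = -lateral
    Y=np.array([np.sin(tilt)*np.cos(yaw),np.sin(tilt)*np.sin(yaw),-np.cos(tilt)])
    X=-np.array([-np.sin(yaw),np.cos(yaw),0]); Z=np.cross(X,Y)
    return np.stack([X,Y,Z],1)
def plan(p,R,tp,tR,n,hand,dp=3,dr=3):
    p=np.array(p);R=np.array(R);rows=[]
    p0=p.copy();R0=R.copy();W=Ro.from_matrix(R0.T@tR).as_rotvec()
    for i in range(1,n+1):
        gp=p0+(np.array(tp)-p0)*i/n;gR=R0@Ro.from_rotvec(W*i/n).as_matrix()
        v=np.round(R.T@(gp-p),dp);w=np.round(Ro.from_matrix(R.T@gR).as_rotvec(),dr)
        rows.append([*(v+0.).tolist(),*(w+0.).tolist(),hand]);p=p+R@v;R=R@Ro.from_rotvec(w).as_matrix()
    print("["+",".join("["+",".join(f"{x:g}" for x in r)+"]" for r in rows)+"]")
    print("max step",max(np.linalg.norm(r[:3]) for r in rows),"rot",max(np.degrees(np.linalg.norm(r[3:6])) for r in rows),"end",p)
    return p,R
E
python3 - <<'E'
from h import *
print("potA",tri((85.8,369.5),(228,164)),atz("top",(228,164),.11),atz("scene",(85.8,369.5),.11), atz("top",(229.6,173),.007),atz("scene",(113.5,364.5),.007))
print("potB",tri((130.5,396.8),(280.9,155.3)),atz("scene",(130.5,396.8),.11),atz("top",(280.9,155.3),.11))
print("pink",tri((210.5,219.2),(217.7,322.7)))
print("purple",tri((258.7,162.8),(194.5,374.6)))
for n,rc in (("dropA",(177.7,345.8)),("dropB",(181.4,172.8)),("dish",(276,227)),("box",(272,285.7))): print(n,atz("top",rc,0.02))
o=robot.observe();p,R=o["position"],o["orientation"]
tR=tool(.074)
t=np.array([.541,-.3035,.21])
m=(p+t)/2;m[2]=.25
W=Ro.from_matrix(R.T@tR).as_rotvec();print("W",W)
print("slot")
p1,R1=plan(p,R,p+(t-p)*.5+[0,0,.03],R@Ro.from_rotvec(W/2).as_matrix(),12,.06)
plan(p1,R1,t,tR,12,.06)
E
```

```text
potA (array([0.4928, 0.2237, 0.2843]), np.float64(0.041117573444177234)) [0.5204 0.2979 0.11  ] [0.3538 0.3189 0.11  ] [0.526  0.2984 0.007 ] [0.3633 0.3155 0.007 ]
potB (array([ 0.3624,  0.4295, -0.1371]), np.float64(0.06005405835575372)) [0.5234 0.2985 0.11  ] [0.3526 0.3205 0.11  ]
pink (array([ 0.5472, -0.2138,  0.1105]), np.float64(0.004136471871703523))
purple (array([ 0.6175, -0.3765,  0.129 ]), np.float64(0.0005897262892434718))
dropA [ 0.6985 -0.3016  0.02  ]
dropB [0.6935 0.3    0.02  ]
dish [0.3654 0.1075 0.02  ]
box [ 0.3769 -0.0905  0.02  ]
W [0.     2.7648 0.    ]
slot
[[-0.031,-0.002,-0.025,0,0.115,0,0.06],[-0.029,-0.002,-0.029,0,0.115,0,0.06],[-0.024,-0.002,-0.032,0,0.116,0,0.06],[-0.021,-0.002,-0.034,0,0.115,0,0.06],[-0.017,-0.002,-0.037,0,0.115,0,0.06],[-0.013,-0.002,-0.038,0,0.115,0,0.06],[-0.008,-0.002,-0.04,0,0.115,0,0.06],[-0.003,-0.002,-0.04,0,0.116,0,0.06],[0.001,-0.002,-0.04,0,0.115,0,0.06],[0.006,-0.002,-0.04,0,0.115,0,0.06],[0.01,-0.002,-0.039,0,0.115,0,0.06],[0.015,-0.002,-0.038,0,0.115,0,0.06]]
max step 0.04106093033529562 rot 6.64631042351755 end [0.364  0.1462 0.2465]
[[0.019,0.003,-0.036,0,0.115,0,0.06],[0.023,0.003,-0.033,0,0.115,0,0.06],[0.026,0.003,-0.03,0,0.116,0,0.06],[0.03,0.003,-0.027,0,0.115,0,0.06],[0.033,0.003,-0.023,0,0.115,0,0.06],[0.035,0.003,-0.02,0,0.115,0,0.06],[0.037,0.003,-0.015,0,0.116,0,0.06],[0.039,0.003,-0.011,0,0.115,0,0.06],[0.04,0.003,-0.007,0,0.115,0,0.06],[0.04,0.003,-0.001,0,0.115,0,0.06],[0.04,0.004,0.002,0,0.116,0,0.06],[0.04,0.003,0.008,0,0.115,0,0.06]]
max step 0.04090232267243512 rot 6.64631042351755 end [ 0.5411 -0.3036  0.2095]
```

The pot meant is top (164,228) / scene (395,130), at about (0.522, 0.298), 0.60 m from the base. The other pot, top (157,281) / scene (369,86), is only 0.48 m away. I'll move above the rod now.

carry_out --commands '[[[-0.031,-0.002,-0.025,0,0.115,0,0.06],[-0.029,-0.002,-0.029,0,0.115,0,0.06],[-0.024,-0.002,-0.032,0,0.116,0,0.06],[-0.021,-0.002,-0.034,0,0.115,0,0.06],[-0.017,-0.002,-0.037,0,0.115,0,0.06],[-0.013,-0.002,-0.038,0,0.115,0,0.06],[-0.008,-0.002,-0.04,0,0.115,0,0.06],[-0.003,-0.002,-0.04,0,0.116,0,0.06],[0.001,-0.002,-0.04,0,0.115,0,0.06],[0.006,-0.002,-0.04,0,0.115,0,0.06],[0.01,-0.002,-0.039,0,0.115,0,0.06],[0.015,-0.002,-0.038,0,0.115,0,0.06]]]' --grip_force 30

```text
time_s: 3.3
position: [0.3643, 0.1447, 0.247]
orientation: [[0.993, 0.001, 0.118], [-0.118, 0.0, 0.993], [0.001, -1.0, 0.0]]
ft_force: [0.3, 0.5, -0.5]
grip_width: 0.06
```

carry_out --commands '[[[0.019,0.003,-0.036,0,0.115,0,0.06],[0.023,0.003,-0.033,0,0.115,0,0.06],[0.026,0.003,-0.03,0,0.116,0,0.06],[0.03,0.003,-0.027,0,0.115,0,0.06],[0.033,0.003,-0.023,0,0.115,0,0.06],[0.035,0.003,-0.02,0,0.115,0,0.06],[0.037,0.003,-0.015,0,0.116,0,0.06],[0.039,0.003,-0.011,0,0.115,0,0.06],[0.04,0.003,-0.007,0,0.115,0,0.06],[0.04,0.003,-0.001,0,0.115,0,0.06],[0.04,0.004,0.002,0,0.116,0,0.06],[0.04,0.003,0.008,0,0.115,0,0.06]]]'

```text
time_s: 4.5
position: [0.5413, -0.3053, 0.2093]
orientation: [[0.069, -0.0, 0.998], [-0.998, 0.0, 0.069], [-0.0, -1.0, -0.0]]
ft_force: [1.0, 0.3, 0.6]
grip_width: 0.0599
```

```bash
cat > snap.py <<'E'
from h import *
import sys
# usage: n x0 y0 x1 y1 s file
n,x0,y0,x1,y1,s,f=sys.argv[1:8];x0,y0,x1,y1=map(int,(x0,y0,x1,y1));s=float(s)
im=np.mean([robot.get_image(n).astype(float) for _ in range(2)],0)[y0:y1,x0:x1,::-1].clip(0,255).astype(np.uint8)
c=cv2.resize(im,None,fx=s,fy=s,interpolation=cv2.INTER_CUBIC)
for x in range(x0-x0%10+10,x1,10):
    u=int((x-x0+.5)*s);cv2.line(c,(u,0),(u,8),(0,0,255),1);cv2.putText(c,str(x),(u+2,12),0,.4,(0,255,255),1)
for y in range(y0-y0%10+10,y1,10):
    u=int((y-y0+.5)*s);cv2.line(c,(0,u),(8,u),(0,0,255),1);cv2.putText(c,str(y),(2,u-2),0,.4,(0,255,255),1)
cv2.imwrite("pics/"+f,c)
E
python3 snap.py scene 120 120 240 260 4.2 h1.png; python3 snap.py top 290 150 400 290 4.2 h2.png; python3 -c "
from h import *
o=robot.observe();print(o['time_s'],o['position'],o['orientation'],o['joint_positions'],o['ft_force'],o['grip_width'])"
```

```text
4.7 [ 0.5407 -0.3041  0.2086] [[ 0.0734 -0.0013  0.9973]
 [-0.9973  0.0012  0.0734]
 [-0.0013 -1.     -0.0012]] [-0.6395  0.2203  1.5529  0.0003  1.3701  0.8578] [-0.1957  0.1193  0.5581] 0.060158202149062416
```

View pics/h1.png

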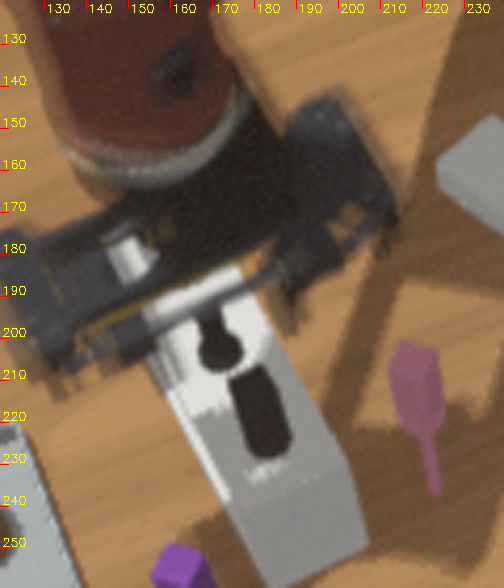

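View pics/h2.png

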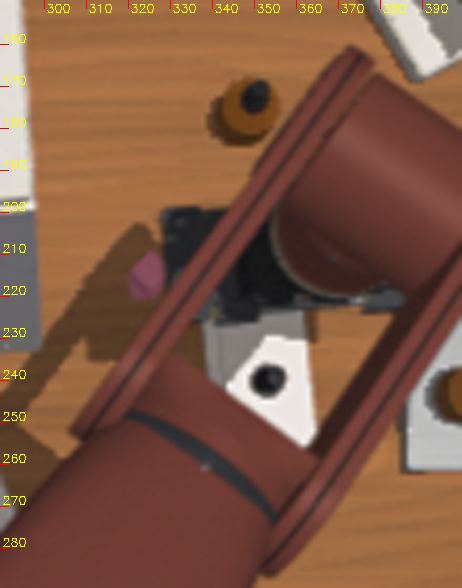

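The scene shows the gripper straddling the rod at about (180,220), clear of the pink decoy at (218,215). I'll descend and close.

carry_out --commands '[[[0,0.015,0,0,0,0,0.06],[0,0.015,0,0,0,0,0.06],[0,0.015,0,0,0,0,0.06],[0,0.015,0,0,0,0,0.06],[0,0.015,0,0,0,0,0.06],[0,0.013,0,0,0,0,0.06],[0,0,0,0,0,0,0.06],[0,0,0,0,0,0,0.0],[0,0,0,0,0,0,0.0],[0,0,0,0,0,0,0.0],[0,0,0,0,0,0,0.0],[0,0,0,0,0,0,0.0]]]' --grip_force 40

```text
time_s: 5.9
position: [0.5413, -0.3038, 0.122]
orientation: [[0.074, 0.001, 0.997], [-0.997, -0.0, 0.074], [0.001, -1.0, 0.001]]
ft_force: [-0.1, -0.5, -0.4]
grip_width: 0.0274
```

```bash
python3 snap.py scene 120 120 240 260 4.2 h3.png; python3 -c "
from h import *
o=robot.observe();print(o['time_s'],o['position'],o['orientation'],o['joint_positions'],o['ft_force'],o['grip_width'])"
```

```text
6.0 [ 0.5412 -0.3037  0.1218] [[ 0.0737  0.0004  0.9973]
 [-0.9973 -0.0003  0.0737]
 [ 0.0003 -1.      0.0004]] [-0.6384  0.2969  1.6303  0.      1.2139  0.8586] [-0.1783  0.7597  1.5662] 0.021678308989039465
```

View pics/h3.png

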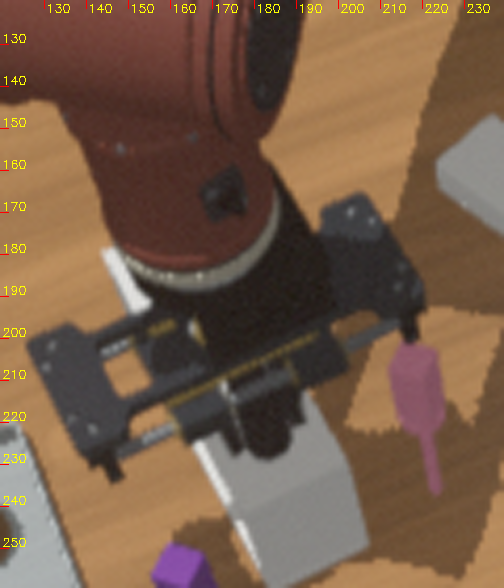

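```bash
python3 - <<'E'
from h import *
o=robot.observe();p,R=o["position"],o["orientation"]
p=p+[0,0,.18]
S=np.array([.550,-.0155,.099]);tR=tool(.061,np.pi/6)
t=S-(.107+.03)*tR[:,1]
print(t,tR)
plan(p,R,t,tR,12,0)
E
```

```text
[ 0.4816 -0.0197  0.2176] [[ 0.061   0.4991  0.8644]
 [-0.9981  0.0305  0.0528]
 [-0.     -0.866   0.5   ]]
[[-0.024,0.007,-0.003,0.044,0.001,0,0],[-0.024,0.007,-0.004,0.043,0.001,-0.001,0],[-0.024,0.007,-0.004,0.044,0.001,0,0],[-0.024,0.006,-0.004,0.043,0.001,0,0],[-0.024,0.006,-0.004,0.044,0.001,0,0],[-0.024,0.006,-0.005,0.044,0.001,-0.001,0],[-0.024,0.006,-0.005,0.043,0.001,0,0],[-0.024,0.006,-0.005,0.044,0.001,0,0],[-0.024,0.005,-0.006,0.043,0.001,0,0],[-0.024,0.006,-0.006,0.044,0.001,-0.001,0],[-0.024,0.004,-0.006,0.044,0.002,0,0],[-0.023,0.005,-0.006,0.043,0.001,0,0]]
max step 0.02545584412271571 rot 2.523617308353781 end [ 0.4819 -0.0202  0.2178]
```

carry_out --commands '[[[0,-0.015,0,0,0,0,0],[0,-0.03,0,0,0,0,0],[0,-0.03,0,0,0,0,0],[0,-0.035,0,0,0,0,0],[0,-0.035,0,0,0,0,0],[0,-0.035,0,0,0,0,0]]]'

```text
time_s: 6.6
position: [0.5409, -0.3035, 0.3042]
orientation: [[0.074, 0.001, 0.997], [-0.997, -0.001, 0.074], [0.001, -1.0, 0.001]]
ft_force: [1.4, -0.1, -0.3]
grip_width: 0.0217
```

carry_out --commands '[[[-0.024,0.007,-0.003,0.044,0.001,0,0],[-0.024,0.007,-0.004,0.043,0.001,-0.001,0],[-0.024,0.007,-0.004,0.044,0.001,0,0],[-0.024,0.006,-0.004,0.043,0.001,0,0],[-0.024,0.006,-0.004,0.044,0.001,0,0],[-0.024,0.006,-0.005,0.044,0.001,-0.001,0],[-0.024,0.006,-0.005,0.043,0.001,0,0],[-0.024,0.006,-0.005,0.044,0.001,0,0],[-0.024,0.005,-0.006,0.043,0.001,0,0],[-0.024,0.006,-0.006,0.044,0.001,-0.001,0],[-0.024,0.004,-0.006,0.044,0.002,0,0],[-0.023,0.005,-0.006,0.043,0.001,0,0]]]'

```text
time_s: 7.8
position: [0.4815, -0.0192, 0.2186]
orientation: [[0.061, 0.501, 0.863], [-0.998, 0.031, 0.052], [-0.0, -0.865, 0.502]]
ft_force: [-0.7, -0.4, -0.8]
grip_width: 0.022
```

carry_out --commands '[[[0,0,0,0,0,0,0],[0,0,0,0,0,0,0],[0,0,0,0,0,0,0],[0,0,0,0,0,0,0]]]'

```text
time_s: 8.2
position: [0.4824, -0.021, 0.2187]
orientation: [[0.06, 0.499, 0.864], [-0.998, 0.03, 0.052], [0.0, -0.866, 0.5]]
ft_force: [0.3, -1.1, -1.2]
grip_width: 0.0214
```

```bash
python3 snap.py scene 240 130 340 215 8 i1.png; python3 snap.py top 215 180 305 250 8 i2.png; python3 -c "
from h import *
o=robot.observe();p,R=o['position'],o['orientation'];print(o['time_s'],p,R,o['joint_positions'],o['ft_force'],o['grip_width'])
t=p+.107*R[:,1];print('tip',t,proj('scene',t)[::-1],proj('top',t)[::-1])
for n in ('scene','top'):
  for q in ('rod_tip','slot'): print(n,q,[(d['pixel'],d['conf']) for d in robot.spot_point(n,q)][:4])
"
```

```text
8.4 [ 0.4819 -0.0206  0.2178] [[ 0.0599  0.4983  0.8649]
 [-0.9982  0.0305  0.0516]
 [-0.0006 -0.8665  0.4992]] [-0.3535 -0.5929  2.3215  0.2511  0.943   1.0583] [-0.1528  0.7193  0.1109] 0.021756127263119047
tip [ 0.5352 -0.0173  0.125 ] [291.9678 173.4445] [261.6599 221.727 ]
scene rod_tip [([234.5, 226.0], 0.82), ([279.4, 176.4], 0.8), ([174.3, 289.5], 0.54), ([172.6, 157.3], 0.43)]
scene slot [([184.6, 298.5], 0.89), ([163.4, 239.8], 0.52)]
top rod_tip [([201.8, 370.2], 0.49), ([223.8, 266.8], 0.45), ([221.9, 321.5], 0.45), ([248.1, 399.5], 0.23)]
top slot []
```

View pics/i1.png

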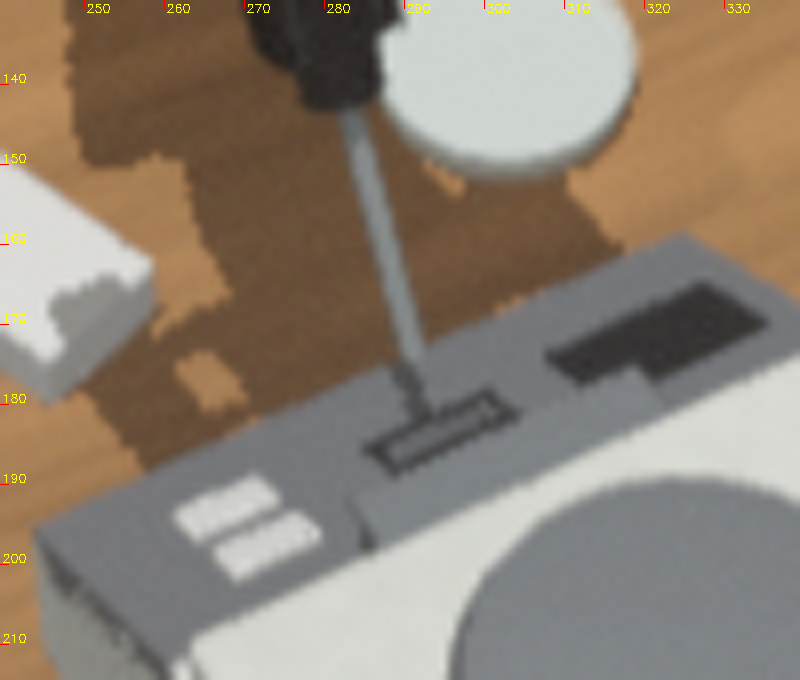

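View pics/i2.png

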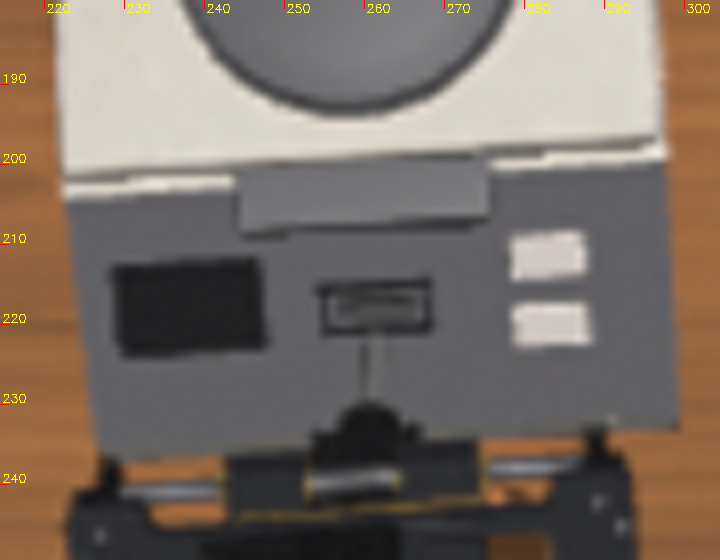

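The predicted tip is at scene (292.0,173.4) and top (261.7,221.7). I read it at about (291.4,174.3) and (261.6,221.4), so robot and cameras agree within a pixel. I'll fit the slot more exactly by optimising a projected rectangle against the picture.

```bash
cat > slotfit.py <<'E'
from h import *
from scipy.optimize import minimize
# render dark rim frame (outer 32+2w x 14+2w), find best position along panel & y & height
A={n:cv2.cvtColor(np.load(n+"avg.npy").clip(0,255).astype(np.uint8),cv2.COLOR_BGR2GRAY).astype(float) for n in("scene","top")}
yaw=.061
Rz=np.array([[np.cos(yaw),-np.sin(yaw),0],[np.sin(yaw),np.cos(yaw),0],[0,0,1]])
ey=Rz@[0,1,0];eu=Rz@[np.cos(np.pi/6),0,.5];
def rect(S,L,W): return [S+ey*a*L/2+eu*b*W/2 for a,b in((1,1),(1,-1),(-1,-1),(-1,1))]
K=8
def render(n,S,w,lo,box,g0,g1):
    x0,y0,x1,y1=box
    im=np.full(((y1-y0)*K,(x1-x0)*K),g0,np.float32)
    for (L,W,g) in((32+2*w,14+2*w,lo),(32,14,g1)):
        P=np.array([proj(n,q)[::-1] for q in rect(S,L/1000,W/1000)])
        P=((P-[x0,y0]+.5)*K*16).round().astype(np.int32)
        cv2.fillPoly(im,[P],float(g),shift=4)
    im=cv2.GaussianBlur(im,(0,0),K*.6)
    return cv2.resize(im,(x1-x0,y1-y0),interpolation=cv2.INTER_AREA)
B={"scene":(281,173,309,193),"top":(249,212,276,227)}
def masked(n):
    x0,y0,x1,y1=B[n];m=np.ones((y1-y0,x1-x0),bool)
    if n=="scene":
        for r in range(y1-y0):
            for c in range(x1-x0):
                # below lip edge: line from (284,193) to (317,176)
                if (r+y0)>191-(c+x0-284)*0.53: m[r,c]=False
    return m
M={n:masked(n) for n in B}
def cost(p,ns=("scene","top")):
    c=0
    for n in ns:
        x0,y0,x1,y1=B[n];I=A[n][y0:y1,x0:x1];m=M[n]
        S=p[:3]/1000
        r0=render(n,S,p[3],0,B[n],1,0);r1=render(n,S,p[3],1,B[n],0,0);r2=1-r0-r1
        X=np.stack([r0[m],r1[m],r2[m]],1);b=np.linalg.lstsq(X,I[m],rcond=None)[0]
        c+=np.mean((I[m]-X@b)**2)
    return c
best=None
for z in (97,99,101,103):
    for w in (3,5):
        s=minimize(cost,[550,-15.7,z,w],method="Nelder-Mead",options=dict(xatol=.05,fatol=.01,initial_simplex=np.array([[550,-15.7,z,w]]+[[550+d[0],-15.7+d[1],z+d[2],w+d[3]] for d in((4,0,0,0),(0,4,0,0),(0,0,4,0),(0,0,0,2))])))
        print(s.x,s.fun,"u",s.x[:3]@eu)
print([cost(np.array([550.4,-15.9,101,4]))],[cost(np.array([549.5,-15.3,96.6,4]))])
E
python3 slotfit.py
```

```text
[550.3619 -16.4189 100.8741   6.2689] 85.89765915542392 u 525.311107077469
[550.2163 -16.146  100.3124   6.5327] 86.3012562724416 u 524.9187971922362
[550.3331 -16.5609 101.0785   6.2925] 86.15698493158786 u 525.3809483261265
[550.121  -15.9037 100.3782   6.49  ] 86.16710307720555 u 524.8821346436913
[550.4377 -16.2551 100.8778   6.3619] 86.58307820669987 u 525.3871473968225
[550.4818 -16.2615 101.1006   6.5199] 85.42426462234728 u 525.5362568161704
[550.35   -16.3957 100.8397   6.261 ] 85.89765915542392 u 525.2848318529439
[550.5337 -15.7827 100.5941   6.5028] 87.22300116987594 u 525.3531719383266
[np.float64(126.4610090553092)] [np.float64(172.31551011092932)]
```

carry_out --commands '[[[0,0.01,0.001,0,0,0,0],[0,0.01,0,0,0,0,0],[0,0,0,0,0,0,0],[0,0,0,0,0,0,0],[0,0,0,0,0,0,0]]]'

```text
time_s: 9.1
position: [0.4925, -0.0193, 0.2007]
orientation: [[0.061, 0.498, 0.865], [-0.998, 0.031, 0.052], [-0.001, -0.866, 0.499]]
ft_force: [-0.2, 0.3, -0.0]
grip_width: 0.022
```

```bash
python3 snap.py scene 270 160 320 200 15 j1.png; python3 snap.py top 240 200 285 235 16 j2.png; python3 -c "
from h import *
P=[];
for i in range(3):
  o=robot.observe();robot.get_image('top');P.append(o['position'])
print(P);R=o['orientation'];p=np.mean(P,0)
t=p+.107*R[:,1];print('tip',t,proj('scene',t)[::-1],proj('top',t)[::-1]);print(R,o['ft_force'])
S=np.array([.5504,-.0163,.1009]);print(R.T@(S-t),proj('scene',S)[::-1],proj('top',S)[::-1])
"
```

```text
[array([ 0.4926, -0.0195,  0.2011]), array([ 0.4926, -0.0194,  0.2011]), array([ 0.4926, -0.0195,  0.2011])]
tip [ 0.546  -0.0162  0.1085] [294.1691 180.3899] [261.6656 219.0245]
[[ 0.0606  0.499   0.8645]
 [-0.9982  0.0306  0.0523]
 [-0.0004 -0.866   0.5   ]] [-0.0017 -0.2983 -0.2717]
[ 0.0004  0.0087 -0.    ] [294.8257 183.4463] [261.8679 217.9865]
```

View pics/j1.png

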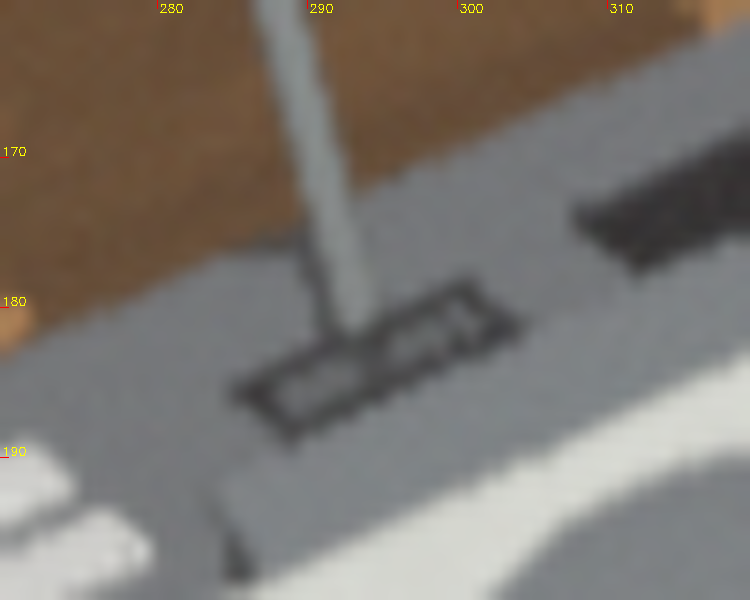

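View pics/j2.png

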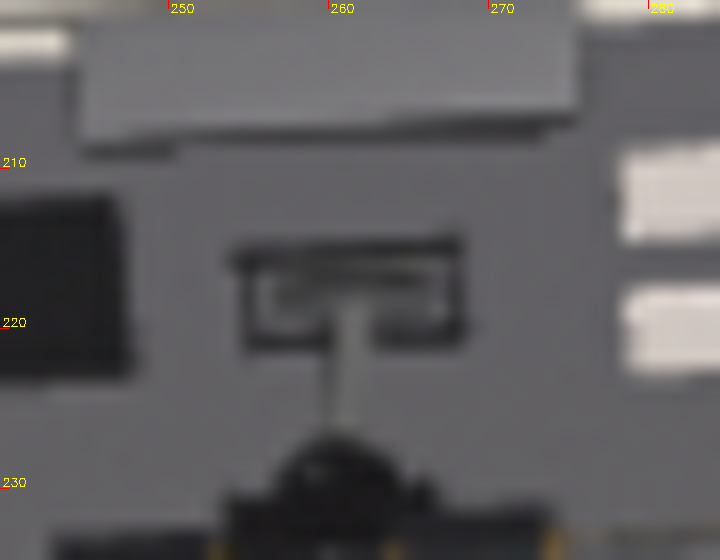

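In both views the rod points at the slot. It sits about 2 mm to the keys' side and under 1 mm up-panel of centre, with the slot centre at scene (294.6,183.5) and top (261.4,218). I'll make that correction and enter.

carry_out --commands '[[[-0.002,0,-0.0005,0,0,0,0],[0,0.005,0,0,0,0,0],[0,0.005,0,0,0,0,0],[0,0.005,0,0,0,0,0],[0,0.005,0,0,0,0,0],[0,0.005,0,0,0,0,0]]]'

```text
time_s: 10.05
position: [0.5045, -0.0166, 0.1782]
orientation: [[0.061, 0.498, 0.865], [-0.998, 0.031, 0.052], [-0.001, -0.867, 0.499]]
ft_force: [-0.7, -0.9, -0.5]
grip_width: 0.0214
```

```bash
python3 snap.py scene 270 150 330 200 13 k1.png; python3 -c "
from h import *
o=robot.observe();R=o['orientation'];print(o['time_s'],o['position'],R.T@o['ft_force'],o['torque'],o['grip_width'])
"
```

```text
10.15 [ 0.5044 -0.0166  0.178 ] [-0.2081  0.4284 -0.4282] [-0.0911  0.5325 -0.0321] 0.02180712172616476
```

View pics/k1.png

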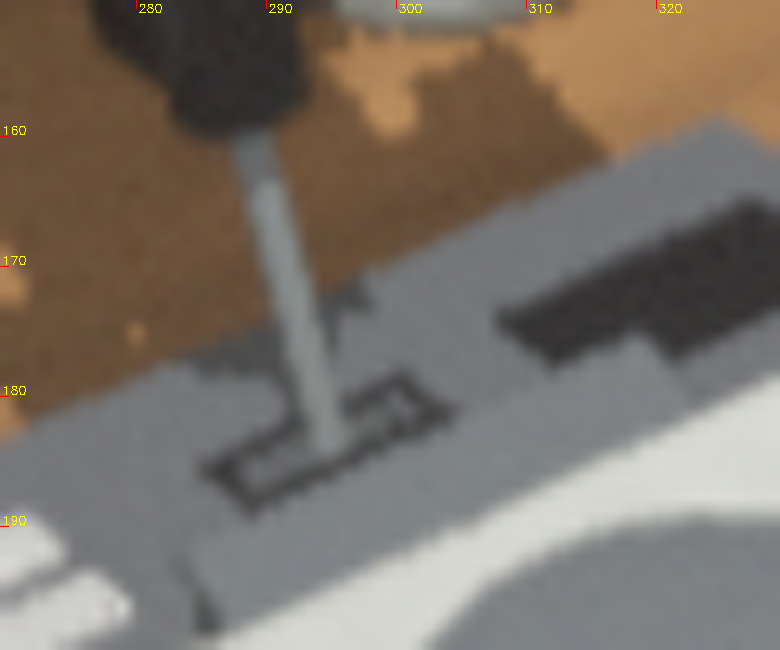

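The rod is in the slot, about 16 mm deep, at scene (295,184) with no side force. I'll press on now.

carry_out --commands '[[[0,0.006,0,0,0,0,0],[0,0.006,0,0,0,0,0],[0,0.006,0,0,0,0,0],[0,0.006,0,0,0,0,0],[0,0.005,0,0,0,0,0],[0,0.003,0,0,0,0,0],[0,0.002,0,0,0,0,0],[0,0.002,0,0,0,0,0],[0,0,0,0,0,0,0]]]'

```text
time_s: 11.05
position: [0.5229, -0.0157, 0.1482]
orientation: [[0.061, 0.5, 0.864], [-0.998, 0.031, 0.052], [-0.0, -0.866, 0.5]]
ft_force: [-3.3, 0.3, 5.8]
grip_width: 0.0218
```

```bash
python3 snap.py scene 230 130 400 270 4.6 l1.png; python3 -c "
from h import *
o=robot.observe();R=o['orientation'];print(o['time_s'],o['position'],R.T@o['ft_force'],o['grip_width'])
"
```

```text
11.15 [ 0.5228 -0.0157  0.1482] [ 0.6011 -5.4154  0.7946] 0.021825570569892316
```

View pics/l1.png

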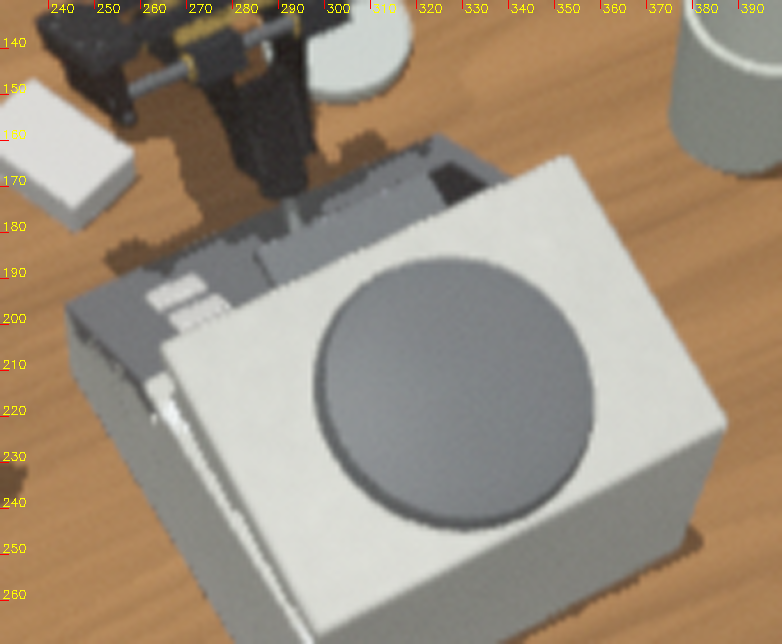

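The lid has sprung ajar: its front lip is now at scene (305,177). I'll hold briefly, then withdraw straight out.

carry_out --commands '[[[0,0.001,0,0,0,0,0],[0,0,0,0,0,0,0],[0,0,0,0,0,0,0],[0,-0.006,0,0,0,0,0],[0,-0.01,0,0,0,0,0],[0,-0.012,0,0,0,0,0],[0,-0.012,0,0,0,0,0],[0,-0.012,0,0,0,0,0],[0,-0.015,0,0,0,0,0],[0,-0.015,0,0,0,0,0],[0,-0.015,0,0,0,0,0],[0,0,0,0,0,0,0]]]'

```text
time_s: 12.35
position: [0.4745, -0.0188, 0.2324]
orientation: [[0.06, 0.5, 0.864], [-0.998, 0.03, 0.053], [0.001, -0.865, 0.501]]
ft_force: [0.7, -1.0, -1.5]
grip_width: 0.0217
```

```bash
python3 snap.py scene 230 90 420 270 3.2 m1.png; python3 snap.py top 120 130 320 300 3.7 m2.png; python3 -c "
from h import *
o=robot.observe();R=o['orientation'];p=o['position'];print(o['time_s'],p,R.T@o['ft_force'],o['grip_width'],o['joint_positions'])
"
```

```text
12.55 [ 0.474  -0.0183  0.2296] [ 0.3323  0.2987 -0.2342] 0.021754408527738557 [-0.3559 -0.631   2.3202  0.2458  0.9835  1.0668]
```

View pics/m1.png

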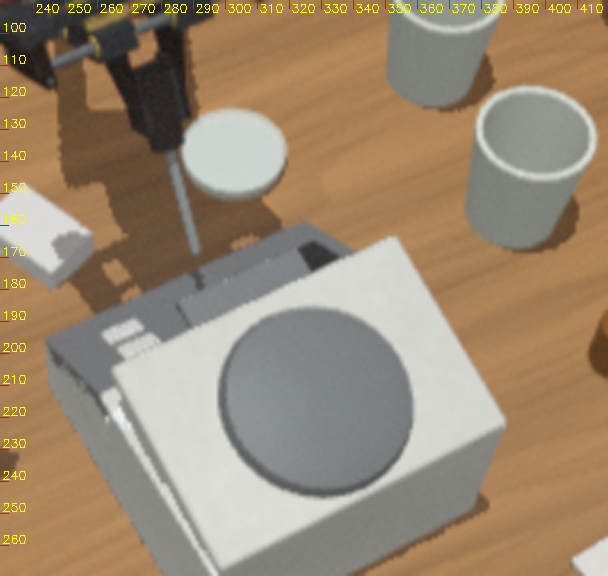

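View pics/m2.png

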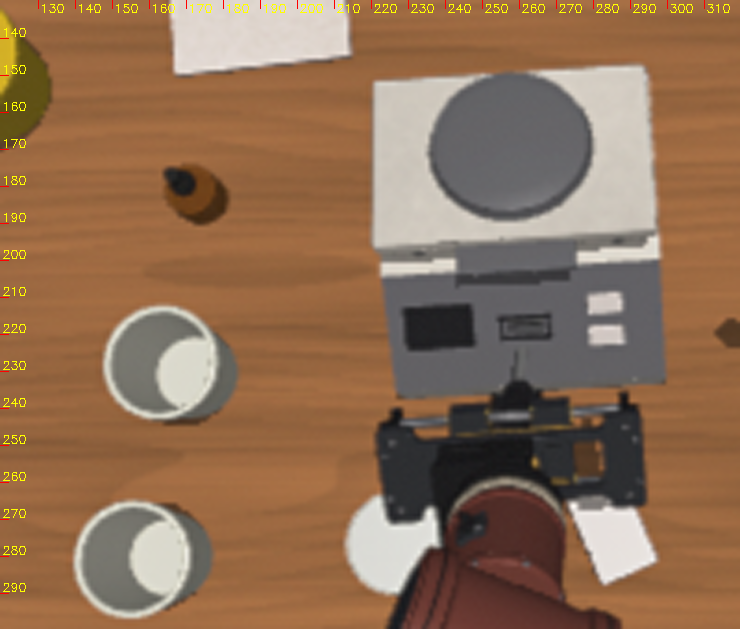

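The rod is fully out and the lid stays ajar. The pot meant is the right-hand one at scene (397,131) / top (163,228). The look-alike at scene (369,86) / top (155,281) is nearer the base. I'll move above it.

```bash
python3 - <<'E'
from h import *
print(atz("top",(227.9,163),.11),atz("scene",(131,397),.11))
# fit circle via edges: ellipse from cut_out
for n in("scene","top"):
    for d in robot.recognise(n,"pot_rim")[:4]: print(n,np.round(d["extent"],1),d["conf"])
def rimpts(n,c,r=.05,z=.11): return np.array([proj(n,[c[0]+r*np.cos(a),c[1]+r*np.sin(a),z])[::-1] for a in np.linspace(0,6.28,60)])
for n in("scene","top"):
    P=rimpts(n,(.522,.300));print(n,"pred rim box",P.min(0),P.max(0))
o=robot.observe();p,R=np.array([.4744,-.0185,.2302]),o["orientation"]
tR=tool(.5,np.radians(8))
u=np.array([np.cos(.5),np.sin(.5),0])
tip=np.array([.522,.300,0])-.0135*u+[0,0,.16]
t=tip-.107*tR[:,1];print("tip",tip,"tcp",t)
plan(p,R,t,tR,12,0)
E
```

```text
[0.5208 0.3012 0.11  ] [0.5251 0.2981 0.11  ]
scene [349.8  72.5 387.6 121.8] 0.87
scene [374.1 116.7 414.3 165.7] 0.64
top [149.8 211.4 185.  243.9] 0.93
top [138.8 266.3 177.7 296.7] 0.75
scene pred rim box [377.8904 115.5298] [416.1343 144.936 ]
top pred rim box [147.9035 212.1169] [178.8444 243.0444]
tip [0.5102 0.2935 0.16  ] tcp [0.4971 0.2864 0.266 ]
[[-0.025,-0.001,0.004,-0.031,-0.035,0.012,0],[-0.025,-0.001,0.006,-0.032,-0.035,0.012,0],[-0.025,0,0.006,-0.031,-0.035,0.012,0],[-0.025,-0.001,0.007,-0.031,-0.034,0.011,0],[-0.024,0,0.008,-0.031,-0.035,0.012,0],[-0.024,0,0.008,-0.032,-0.035,0.012,0],[-0.024,-0.001,0.01,-0.031,-0.035,0.012,0],[-0.024,0,0.01,-0.031,-0.035,0.012,0],[-0.023,-0.001,0.011,-0.032,-0.035,0.012,0],[-0.023,0,0.012,-0.031,-0.035,0.011,0],[-0.022,-0.001,0.013,-0.031,-0.034,0.012,0],[-0.022,-0.001,0.013,-0.032,-0.035,0.012,0]]
max step 0.026019223662515377 rot 2.8028120870971893 end [0.4967 0.2865 0.266 ]
```

carry_out --commands '[[[-0.025,-0.001,0.004,-0.031,-0.035,0.012,0],[-0.025,-0.001,0.006,-0.032,-0.035,0.012,0],[-0.025,0,0.006,-0.031,-0.035,0.012,0],[-0.025,-0.001,0.007,-0.031,-0.034,0.011,0],[-0.024,0,0.008,-0.031,-0.035,0.012,0],[-0.024,0,0.008,-0.032,-0.035,0.012,0],[-0.024,-0.001,0.01,-0.031,-0.035,0.012,0],[-0.024,0,0.01,-0.031,-0.035,0.012,0],[-0.023,-0.001,0.011,-0.032,-0.035,0.012,0],[-0.023,0,0.012,-0.031,-0.035,0.011,0],[-0.022,-0.001,0.013,-0.031,-0.034,0.012,0],[-0.022,-0.001,0.013,-0.032,-0.035,0.012,0]]]'

```text
time_s: 13.85
position: [0.4967, 0.2878, 0.2654]
orientation: [[0.481, 0.121, 0.869], [-0.877, 0.065, 0.476], [0.001, -0.991, 0.137]]
ft_force: [-0.4, 0.7, -0.2]
grip_width: 0.0221
```

carry_out --commands '[[[0,0,0,0,0,0,0],[0,0,0,0,0,0,0],[0,0,0,0,0,0,0]]]'

```text
time_s: 14.15
position: [0.4964, 0.2858, 0.2655]
orientation: [[0.478, 0.123, 0.869], [-0.878, 0.065, 0.474], [0.002, -0.99, 0.139]]
ft_force: [-0.4, 0.5, -0.8]
grip_width: 0.0216
```

```bash
python3 snap.py scene 340 60 440 180 5 n1.png; python3 snap.py top 120 180 240 310 4.5 n2.png; python3 - <<'E'
from h import *
o=robot.observe();R=o['orientation'];p=o['position'];print(o['time_s'],p,R,R.T@o['ft_force'],o['grip_width'],o['joint_positions'])
t=p+.107*R[:,1];print('tip',t,proj('scene',t)[::-1],proj('top',t)[::-1])
tR=tool(.5,np.radians(8));u=np.array([np.cos(.5),np.sin(.5),0])
tip=np.array([.522,.300,0])-.0135*u+[0,0,.009]
T=tip-.107*tR[:,1]; print("tcp target",T); plan(p,R,T,tR,8,0,4)
E
```

```text
14.35 [0.4968 0.2857 0.2665] [[ 0.478   0.1242  0.8695]
 [-0.8784  0.0657  0.4735]
 [ 0.0017 -0.9901  0.1405]] [-0.1037  0.0343  0.4473] 0.022139197323670746 [ 0.3749 -0.0453  1.7341  0.0162  1.3128  1.4442]
tip [0.5101 0.2928 0.1606] [396.1958 114.737 ] [160.5645 229.5382]
tcp target [0.4971 0.2864 0.115 ]
[[-0.0001,0.0188,-0.0026,0,0,0,0],[-0.0001,0.0187,-0.0026,0,0,0,0],[-0.0001,0.0188,-0.0026,0,-0.001,0.001,0],[0,0.0188,-0.0026,-0.001,0,0,0],[-0.0001,0.0187,-0.0025,0,0,0,0],[-0.0001,0.0188,-0.0026,0,0,0,0],[0,0.0188,-0.0026,0,0,0.001,0],[-0.0001,0.0188,-0.0026,0,0,0,0]]
max step 0.01897919914011126 rot 0.08102846845413955 end [0.497  0.2864 0.1149]
```

View pics/n1.png

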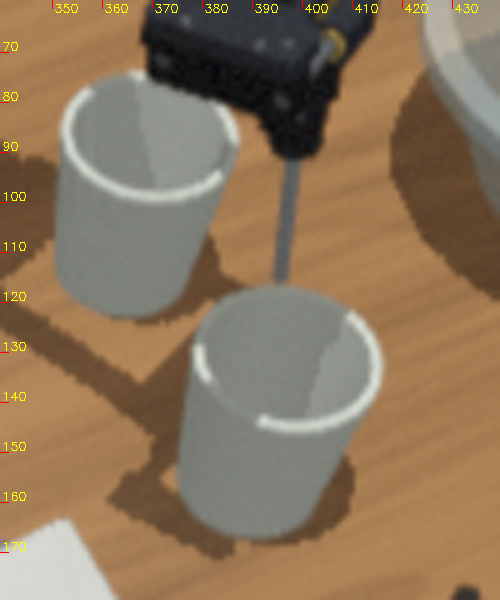

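View pics/n2.png

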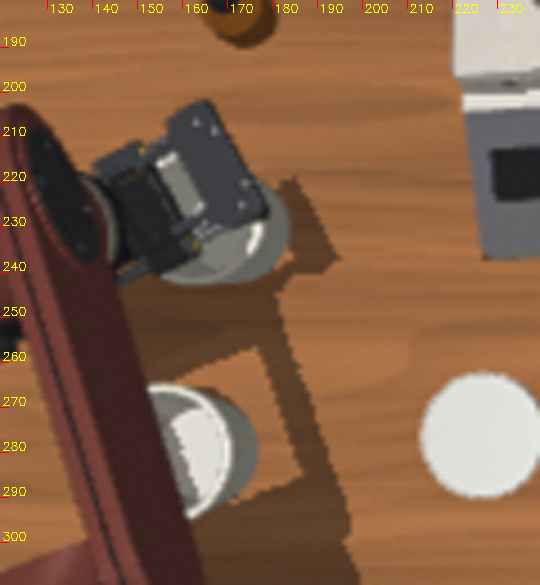

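The rod tip is at scene (396,116), over the right pot's mouth and about 50 mm above the rim. I'll lower it now.

carry_out --commands '[[[0,0.019,-0.0026,0,0,0,0],[0,0.019,-0.0026,0,0,0,0],[0,0.019,-0.0026,0,0,0,0],[0,0.019,-0.0026,0,0,0,0],[0,0.019,-0.0026,0,0,0,0],[0,0.019,-0.0026,0,0,0,0],[0,0.018,-0.0025,0,0,0,0],[0,0.01,-0.001,0,0,0,0],[0,0.006,-0.001,0,0,0,0],[0,0,0,0,0,0,0]]]'

```text
time_s: 15.35
position: [0.4974, 0.2864, 0.1167]
orientation: [[0.479, 0.123, 0.869], [-0.878, 0.065, 0.474], [0.001, -0.99, 0.139]]
ft_force: [-0.0, 0.2, -0.6]
grip_width: 0.0216
```

```bash
python3 snap.py scene 340 60 440 180 5 o1.png; python3 - <<'E'
from h import *
o=robot.observe();R=o['orientation'];p=o['position'];print(o['time_s'],p,o['ft_force'],o['grip_width'])
t=p+.107*R[:,1];print('tip',t)
E
```

```text
15.45 [0.4983 0.2869 0.118 ] [ 0.0069 -0.1207 -1.2198] 0.021801523667440245
tip [0.5117 0.294  0.0121]
```

View pics/o1.png

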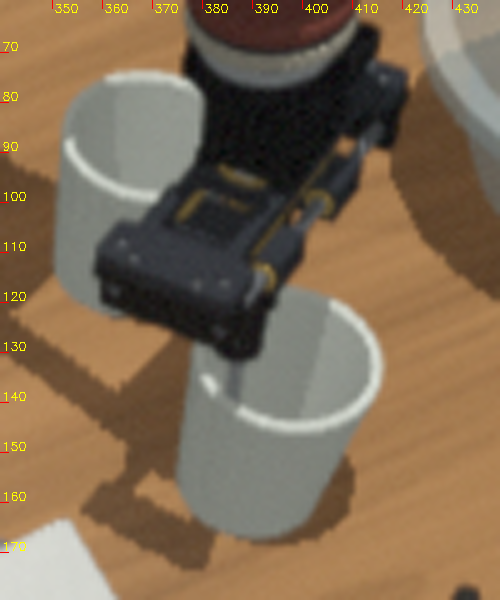

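carry_out --commands '[[[0,0.002,0,0,0,0,0],[0,0.0015,0,0,0,0,0],[0,0,0,0,0,0,0],[0,0,0,0,0,0,0.03],[0,0,0,0,0,0,0.04],[0,0,0,0,0,0,0.05],[0,0,0,0,0,0,0.05],[0,0,0,0,0,0,0.05],[0,0,0,0,0,0,0.05]]]'

```text
time_s: 16.35
position: [0.4981, 0.287, 0.1137]
orientation: [[0.479, 0.124, 0.869], [-0.878, 0.066, 0.474], [0.001, -0.99, 0.14]]
ft_force: [-1.0, 0.6, 0.2]
grip_width: 0.0493
```

```bash
python3 snap.py scene 340 60 440 180 5 q1.png; python3 - <<'E'
from h import *
o=robot.observe();R=o['orientation'];p=o['position'];print(o['time_s'],p,o['ft_force'],o['grip_width'])
E
```

```text
16.45 [0.4981 0.2869 0.1137] [ 0.0663 -0.1918  0.2702] 0.049806311607401774
```

View pics/q1.png

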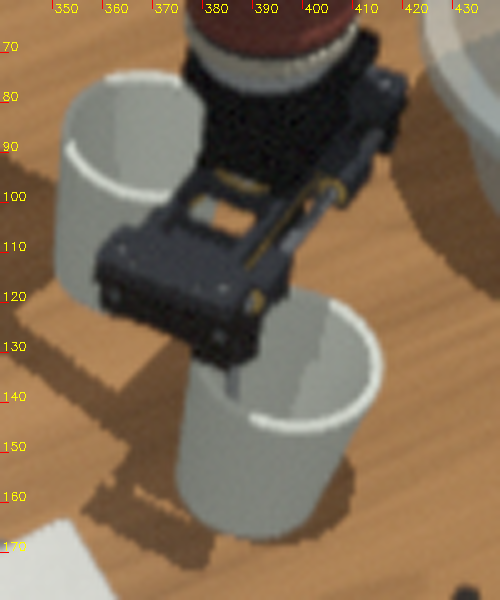

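Released. I'll lift straight back along the tool axis.

carry_out --commands '[[[0,-0.01,0,0,0,0,0.05],[0,-0.02,0,0,0,0,0.05],[0,-0.02,0,0,0,0,0.05],[0,-0.03,0,0,0,0,0.05],[0,-0.03,0,0,0,0,0.05],[0,-0.03,0,0,0,0,0.05],[0,-0.03,0,0,0,0,0.05]]]'

```text
time_s: 17.15
position: [0.4767, 0.2756, 0.2841]
orientation: [[0.479, 0.125, 0.869], [-0.878, 0.066, 0.474], [0.002, -0.99, 0.141]]
ft_force: [0.6, 0.6, -0.2]
grip_width: 0.0501
```

```bash
python3 snap.py scene 230 60 440 280 2.7 r1.png; python3 - <<'E'
from h import *
o=robot.observe();R=o['orientation'];p=o['position'];print(o['time_s'],p,o['ft_force'],o['grip_width'],o['joint_positions'])
E
```

```text
17.25 [0.4791 0.2766 0.2887] [ 0.9432 -0.2994  0.7765] 0.05016794772004123 [ 0.3706 -0.1135  1.758   0.017   1.3475  1.4391]
```

View pics/r1.png

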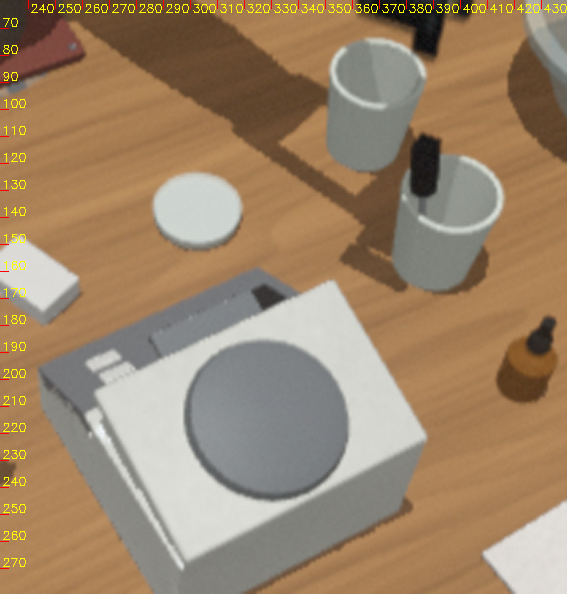

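The rod stands in the pot with its handle at scene (386,121). Next I'll measure the ajar lid's lip.

```bash
python3 snap.py scene 240 140 350 220 7 s1.png; python3 snap.py top 205 130 310 245 5 s2.png; python3 - <<'E'
from h import *
for q in("lid_edge","lid_hinge","lid"):
    for n in("scene","top"):
        f=robot.spot_point if q!="lid" else None
        if f: print(q,n,[(np.round(d["pixel"],1),round(d["conf"],2)) for d in f(n,q)][:3])
print("hinge tri",tri((245.8,339.7),(151.4,259.9)))
a=.0612;Rz=np.array([[np.cos(a),-np.sin(a),0],[np.sin(a),np.cos(a),0],[0,0,1]]);c=np.array([.6315,-.0093,0])
for hx in(.11,.13):
  H=c+Rz@[hx,0,.132]
  for th in(.02,.26):
    for yy in(.05,-.05):
      for dz in (0,):
        E=H+Rz@[-.18*np.cos(th),yy,.18*np.sin(th)+dz]
        print(hx,th,yy,E,proj("scene",E)[::-1],proj("top",E)[::-1])
E
```

```text
lid_edge scene [(array([175.4, 301.6]), 0.61)]
lid_edge top [(array([202.8, 257.7]), 0.93)]
lid_hinge scene [(array([246.6, 340.4]), 0.91)]
lid_hinge top [(array([153.5, 261. ]), 0.71)]
hinge tri (array([ 0.7619, -0.0134,  0.1347]), np.float64(0.0013345068979776027))
0.11 0.02 0.05 [0.5586 0.0363 0.1356] [316.1427 170.1473] [244.4058 214.1497]
0.11 0.02 -0.05 [ 0.5647 -0.0635  0.1356] [280.418  186.9818] [276.0307 211.8571]
0.11 0.26 0.05 [0.5646 0.0367 0.1783] [318.801  161.4074] [242.7114 210.2364]
0.11 0.26 -0.05 [ 0.5707 -0.0631  0.1783] [281.907  178.6214] [275.3719 207.8656]
0.13 0.02 0.05 [0.5786 0.0376 0.1356] [320.526  176.0481] [244.0432 207.8997]
0.13 0.02 -0.05 [ 0.5847 -0.0623  0.1356] [284.6234 193.1444] [275.6019 205.6073]
0.13 0.26 0.05 [0.5846 0.0379 0.1783] [323.3537 167.4403] [242.3406 203.7904]
0.13 0.26 -0.05 [ 0.5907 -0.0619  0.1783] [286.2702 184.9311] [274.9304 201.4199]
```

View pics/s1.png

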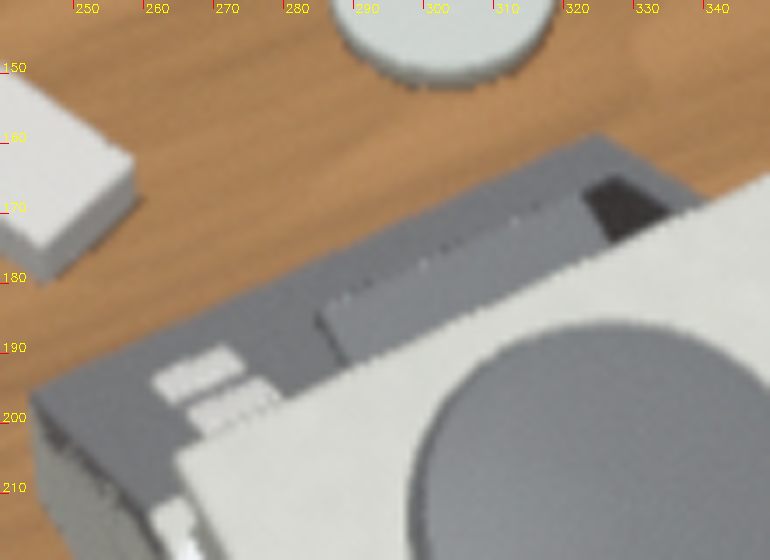

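View pics/s2.png

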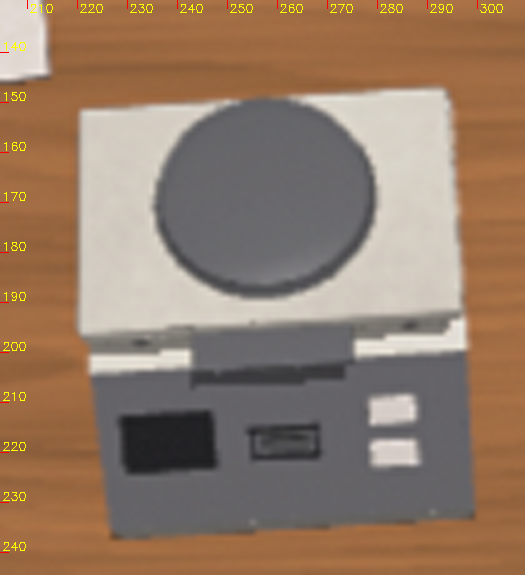

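The hinge model (hinge at centrifuge x = 0.13, lid at 0.26 rad) predicts the lip edge within a pixel: scene (323,167) to (286,185), read as (323,167) to (285,184). I'll plan to push from under the lip with closed fingertips tilted 45°.

```bash
cat > lid.py <<'E'
from h import *
a=.0612;RZ=np.array([[np.cos(a),-np.sin(a),0],[np.sin(a),np.cos(a),0],[0,0,1]])
H=np.array([.6315,-.0093,0])+RZ@[.13,0,.132]
def edge(th): return H+RZ@[-.18*np.cos(th),0,.18*np.sin(th)]
def pose(th,t,s=.016,gap=0.,back=0.,hz=.0105):
    R=tool(a,np.radians(t));return edge(th)+(s-back)*R[:,1]-(hz+gap)*R[:,2],R
E
python3 - <<'E'
from lid import *
o=robot.observe();p,R=o["position"],o["orientation"];print(o["time_s"],p)
p1,R1=pose(.26,45,gap=.01,back=.10)
print(p1,R1);plan(p,R,p1,R1,12,0.,3)
print(pose(.26,45,gap=.01)[0],pose(.26,45)[0])
E
```

```text
17.65 [0.4766 0.2756 0.2806]
[ 0.5139 -0.0165  0.2232] [[ 0.0612  0.7058  0.7058]
 [-0.9981  0.0432  0.0432]
 [-0.     -0.7071  0.7071]]
[[0.023,0.004,-0.01,0.053,0.033,-0.016,0],[0.023,0.003,-0.008,0.053,0.034,-0.017,0],[0.023,0.003,-0.009,0.053,0.033,-0.016,0],[0.024,0.004,-0.007,0.053,0.033,-0.017,0],[0.024,0.003,-0.008,0.053,0.034,-0.016,0],[0.023,0.003,-0.006,0.053,0.033,-0.017,0],[0.025,0.004,-0.006,0.053,0.033,-0.016,0],[0.024,0.003,-0.005,0.053,0.034,-0.017,0],[0.024,0.004,-0.005,0.053,0.033,-0.016,0],[0.024,0.004,-0.004,0.053,0.033,-0.017,0],[0.025,0.004,-0.003,0.053,0.033,-0.016,0],[0.024,0.004,-0.003,0.053,0.034,-0.017,0]]
max step 0.026019223662515377 rot 3.7369851769775537 end [ 0.514  -0.0162  0.2232]
[ 0.5845 -0.0122  0.1525] [ 0.5915 -0.0118  0.1595]
```

carry_out --commands '[[[0.023,0.004,-0.01,0.053,0.033,-0.016,0],[0.023,0.003,-0.008,0.053,0.034,-0.017,0],[0.023,0.003,-0.009,0.053,0.033,-0.016,0],[0.024,0.004,-0.007,0.053,0.033,-0.017,0],[0.024,0.003,-0.008,0.053,0.034,-0.016,0],[0.023,0.003,-0.006,0.053,0.033,-0.017,0],[0.025,0.004,-0.006,0.053,0.033,-0.016,0],[0.024,0.003,-0.005,0.053,0.034,-0.017,0],[0.024,0.004,-0.005,0.053,0.033,-0.016,0],[0.024,0.004,-0.004,0.053,0.033,-0.017,0],[0.025,0.004,-0.003,0.053,0.033,-0.016,0],[0.024,0.004,-0.003,0.053,0.034,-0.017,0]]]'

```text
time_s: 18.85
position: [0.5144, -0.017, 0.2238]
orientation: [[0.059, 0.709, 0.703], [-0.998, 0.042, 0.041], [-0.001, -0.704, 0.71]]
ft_force: [0.3, -0.8, -0.5]
grip_width: 0.0004
```

carry_out --commands '[[[0,0,0,0,0,0,0],[0,0,0,0,0,0,0],[0,0,0,0,0,0,0]]]'

```text
time_s: 19.15
position: [0.5149, -0.0153, 0.225]
orientation: [[0.062, 0.707, 0.705], [-0.998, 0.044, 0.043], [-0.0, -0.706, 0.708]]
ft_force: [0.2, 0.4, 0.5]
grip_width: 0.0005
```

```bash
python3 snap.py scene 240 100 350 220 5 t1.png; python3 - <<'E'
from lid import *
o=robot.observe();R=o['orientation'];p=o['position'];print(o['time_s'],p,R,R.T@o['ft_force'],o['grip_width'],o['joint_positions'])
print("err in tool",R.T@(pose(.26,45,gap=.01)[0]-p), Ro.from_matrix(R.T@tool(a,np.pi/4)).as_rotvec())
E
```

```text
19.25 [ 0.515  -0.015   0.2251] [[ 0.0629  0.7072  0.7042]
 [-0.998   0.0447  0.0442]
 [-0.0002 -0.7056  0.7086]] [-0.1781 -0.0718  0.4826] 0.00017940250914756049 [-0.4011 -0.6945  2.4659  0.5115  0.7051  0.8275]
err in tool [ 0.0016  0.1005 -0.0025] [-0.0022  0.0011 -0.0013]
```

View pics/t1.png

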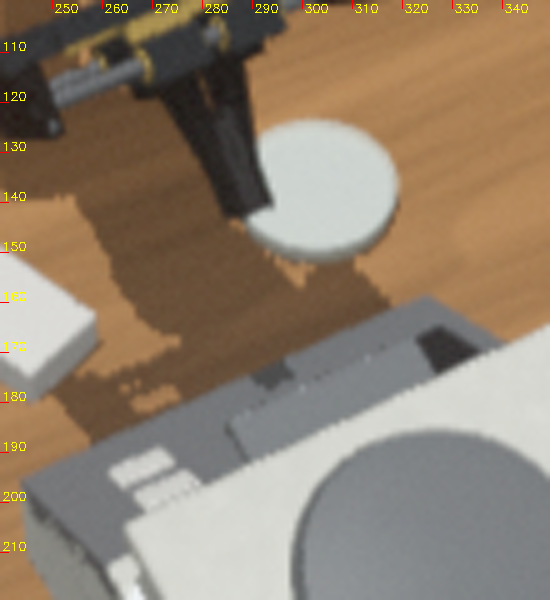

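Closed fingers at scene (287,140), in front of the lip. I'll slide in under it.

carry_out --commands '[[[0.001,0.02,-0.001,0,0,0,0],[0.001,0.02,-0.001,0,0,0,0],[0,0.02,0,0,0,0,0],[0,0.02,0,0,0,0,0],[0,0.01,0,0,0,0,0],[0,0.01,0,0,0,0,0],[0,0,0,0,0,0,0]]]'

```text
time_s: 19.95
position: [0.5843, -0.0122, 0.1513]
orientation: [[0.063, 0.706, 0.706], [-0.998, 0.046, 0.044], [-0.001, -0.707, 0.707]]
ft_force: [-1.1, -0.5, 0.1]
grip_width: 0.0005
```

```bash
python3 snap.py scene 240 100 350 220 5 u1.png;python3 snap.py top 205 130 310 245 5 u2.png; python3 - <<'E'
from lid import *
o=robot.observe();R=o['orientation'];p=o['position'];print(o['time_s'],p,R.T@o['ft_force'],o['joint_positions'])
E
```

```text
20.15 [ 0.5842 -0.0132  0.153 ] [-0.6048 -0.4956  1.1462] [-0.3139 -0.2981  2.3717  0.7143  0.4085  0.6277]
```

View pics/u1.png

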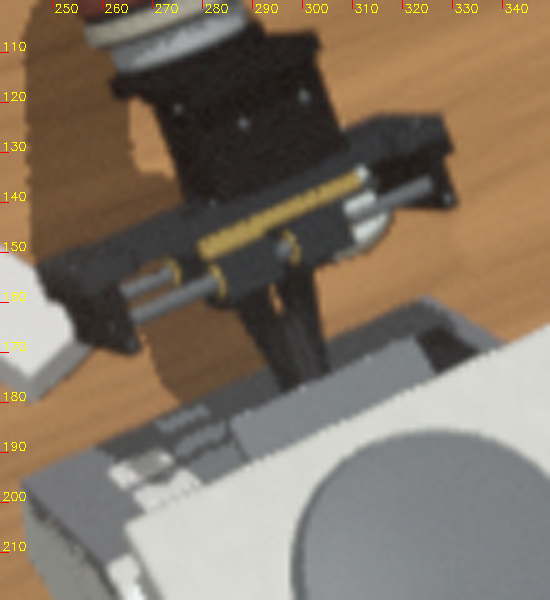

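View pics/u2.png

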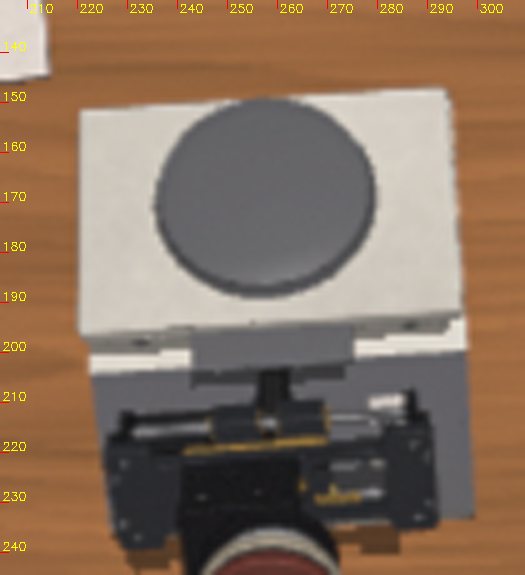

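The fingertips are under the lip: the lip covers them at scene (300,176) and top (257,204). Next comes the lifting arc.

```bash
cat > arc.py <<'E'
from lid import *
def track(p,R,poses,hand=0.,dp=4):
    rows=[]
    for tp,tR in poses:
        v=np.round(R.T@(tp-p),dp)+0.;w=np.round(Ro.from_matrix(R.T@tR).as_rotvec(),3)+0.
        rows.append([*v,*w,hand]);p=p+R@v;R=R@Ro.from_rotvec(w).as_matrix()
    for i in range(0,len(rows),12):
        print("["+",".join("["+",".join(f"{x:g}" for x in r)+"]" for r in rows[i:i+12])+"]\n")
    print("max",max(np.linalg.norm(r[:3]) for r in rows),"end",p)
E
python3 - <<'E'
from arc import *
o=robot.observe();p,R=o["position"],o["orientation"];p=np.array([.5843,-.0127,.1525])
poses=[pose(.26,45,gap=.005),pose(.26,45)]
n=22
for i in range(1,n+1):
    th=.26+(1.25-.26)*i/n; poses.append(pose(th,45-35*i/n))
track(p,R,poses)
E
```

```text
[[-0.0005,0.0002,0.0051,-0.003,0,-0.001,0],[0,0,0.005,0,0,0,0],[0,-0.0042,0.0067,-0.027,0,0,0],[0,-0.0041,0.0067,-0.028,0,0,0],[0,-0.004,0.0068,-0.028,0,0,0],[0,-0.0038,0.0068,-0.028,0,0,0],[0,-0.0037,0.0069,-0.027,0,0,0],[0,-0.0036,0.007,-0.028,0,0,0],[0,-0.0034,0.007,-0.028,0,0,0],[0,-0.0033,0.0071,-0.028,0,0,0],[0,-0.0032,0.0071,-0.028,0,0,0],[0,-0.0031,0.0072,-0.027,0,0,0]]

[[0,-0.0029,0.0072,-0.028,0,0,0],[0,-0.0028,0.0073,-0.028,0,0,0],[0,-0.0027,0.0073,-0.028,0,0,0],[0,-0.0025,0.0073,-0.027,0,0,0],[0,-0.0024,0.0074,-0.028,0,0,0],[0,-0.0022,0.0074,-0.028,0,0,0],[0,-0.0022,0.0075,-0.028,0,0,0],[0,-0.002,0.0075,-0.027,0,0,0],[0,-0.0018,0.0075,-0.028,0,0,0],[0,-0.0017,0.0075,-0.028,0,0,0],[0,-0.0016,0.0076,-0.028,0,0,0],[0,-0.0014,0.0075,-0.027,0,0,0]]

max 0.007907591289387686 end [ 0.697  -0.0053  0.2852]
```

carry_out --commands '[[[0,0,0.005,0,0,0,0],[0,0,0.005,0,0,0,0],[0,-0.004,0.0067,-0.027,0,0,0],[0,-0.004,0.0067,-0.028,0,0,0],[0,-0.004,0.0067,-0.028,0,0,0],[0,-0.004,0.0068,-0.028,0,0,0],[0,-0.004,0.0068,-0.028,0,0,0]]]'

```text
time_s: 20.85
position: [0.6021, -0.0124, 0.1965]
orientation: [[0.061, 0.6, 0.798], [-0.998, 0.037, 0.048], [-0.001, -0.799, 0.601]]
ft_force: [-0.7, 1.4, -1.8]
grip_width: 0.0005
```

```bash
python3 snap.py scene 240 100 400 260 4 v1.png; python3 - <<'E'
from lid import *
o=robot.observe();R=o['orientation'];p=o['position'];print(o['time_s'],p,R,R.T@o['ft_force'],o['joint_positions'])
E
```

```text
20.95 [ 0.6041 -0.0128  0.1991] [[ 0.061   0.6045  0.7942]
 [-0.9981  0.0364  0.0489]
 [ 0.0006 -0.7958  0.6056]] [ 0.4422 -0.0229 -0.6553] [-0.2625 -0.2623  2.1827  0.3355  0.6229  1.0337]
```

View pics/v1.png

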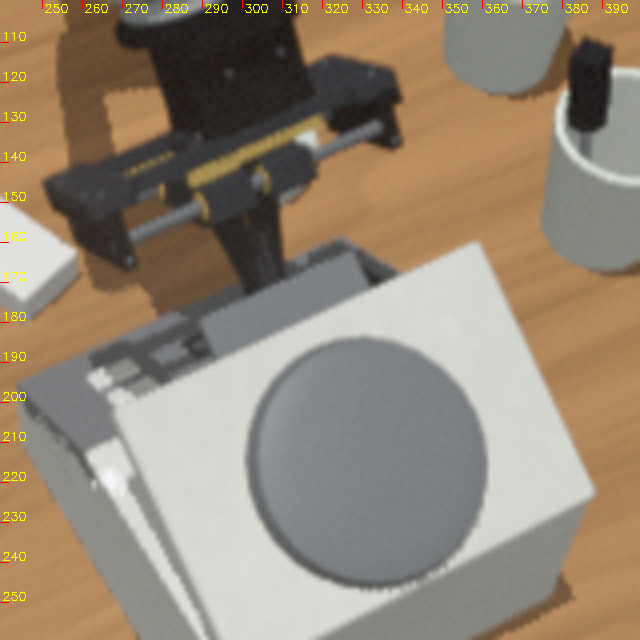

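The lid is rising: its front corner moved from scene (354,164) to (360,161). I'll continue along the arc.

carry_out --commands '[[[0,-0.0036,0.007,-0.028,0,0,0],[0,-0.0034,0.007,-0.028,0,0,0],[0,-0.0033,0.0071,-0.028,0,0,0],[0,-0.0032,0.0071,-0.028,0,0,0],[0,-0.0031,0.0072,-0.027,0,0,0],[0,-0.003,0.0072,-0.028,0,0,0],[0,-0.0028,0.0073,-0.028,0,0,0],[0,-0.0027,0.0073,-0.028,0,0,0]]]'

```text
time_s: 21.75
position: [0.6375, -0.0103, 0.247]
orientation: [[0.061, 0.409, 0.91], [-0.998, 0.026, 0.055], [-0.001, -0.912, 0.41]]
ft_force: [-2.1, -0.0, -2.3]
grip_width: 0.0006
```

```bash
python3 snap.py scene 240 100 400 260 4 w1.png; python3 - <<'E'
from arc import *
o=robot.observe();R=o['orientation'];p=o['position'];print(o['time_s'],p,R,R.T@o['ft_force'],o['joint_positions'])
print(pose(.26+.99*13/22,45-35*13/22))
E
```

```text
21.85 [ 0.6393 -0.0105  0.2488] [[ 0.0611  0.4135  0.9084]
 [-0.9981  0.0257  0.0554]
 [-0.0004 -0.9101  0.4143]] [ 0.2179 -0.7625 -1.0717] [-0.1972 -0.084   1.8557  0.1301  0.9595  1.26  ]
(array([ 0.639 , -0.0088,  0.2477]), array([[ 0.0612,  0.411 ,  0.9096],
       [-0.9981,  0.0252,  0.0557],
       [-0.    , -0.9113,  0.4118]]))
```

View pics/w1.png

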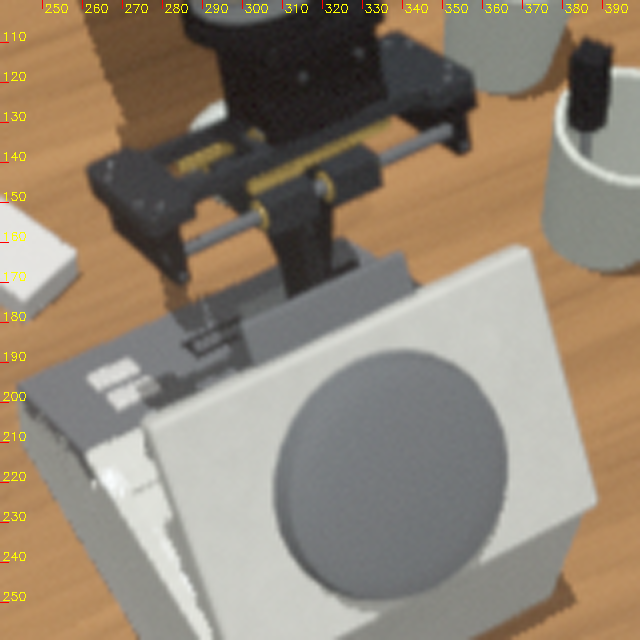

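The lid is now at roughly 45–50°, and the forces are about 3 N. I'll carry on.

carry_out --commands '[[[0,-0.0025,0.0073,-0.027,0,0,0],[0,-0.0024,0.0074,-0.028,0,0,0],[0,-0.0022,0.0074,-0.028,0,0,0],[0,-0.0022,0.0075,-0.028,0,0,0],[0,-0.002,0.0075,-0.027,0,0,0],[0,-0.0018,0.0075,-0.028,0,0,0],[0,-0.0017,0.0075,-0.028,0,0,0],[0,-0.0016,0.0076,-0.028,0,0,0],[0,-0.0014,0.0075,-0.027,0,0,0],[0,0,0,0,0,0,0]]]'

```text
time_s: 22.85
position: [0.6968, -0.007, 0.2849]
orientation: [[0.061, 0.176, 0.983], [-0.998, 0.012, 0.06], [-0.001, -0.984, 0.176]]
ft_force: [-1.0, -0.6, -0.5]
grip_width: 0.0003
```

```bash
python3 snap.py scene 240 100 420 280 3.3 x1.png; python3 - <<'E'
from arc import *
o=robot.observe();R=o['orientation'];p=o['position'];print(o['time_s'],p,R,R.T@o['ft_force'],o['joint_positions'])
print(pose(1.25,10))
for n in ("scene","top"):
  for th in (.9,1.0,1.1,1.2,1.25,1.3):
    print(n,th,[np.round(proj(n,edge(th)+RZ@[0,y,0])[::-1],1) for y in(.05,-.05)])
E
```

```text
22.95 [ 0.6961 -0.0069  0.285 ] [[ 0.061   0.1762  0.9825]
 [-0.9981  0.0117  0.0599]
 [-0.001  -0.9843  0.1766]] [-0.2646 -0.7764 -0.195 ] [-0.1411  0.2161  1.4252  0.0375  1.3266  1.3628]
(array([ 0.6971, -0.0053,  0.2852]), array([[ 0.0612,  0.1733,  0.983 ],
       [-0.9981,  0.0106,  0.0602],
       [-0.    , -0.9848,  0.1736]]))
scene 0.9 [array([342.9, 162. ]), array([302.3, 181.2])]
scene 1.0 [array([347.3, 163.9]), array([306.3, 183.5])]
scene 1.1 [array([352.1, 166.7]), array([310.6, 186.6])]
scene 1.2 [array([357.2, 170.3]), array([315.2, 190.6])]
scene 1.25 [array([359.8, 172.4]), array([317.6, 192.9])]
scene 1.3 [array([362.4, 174.8]), array([320. , 195.5])]
top 0.9 [array([237.2, 176.9]), array([272.1, 174.3])]
top 1.0 [array([236.4, 171. ]), array([271.6, 168.4])]
top 1.1 [array([235.7, 164.8]), array([271.1, 162.2])]
top 1.2 [array([235. , 158.5]), array([270.6, 155.9])]
top 1.25 [array([234.7, 155.2]), array([270.3, 152.6])]
top 1.3 [array([234.4, 152. ]), array([270.1, 149.4])]
```

View pics/x1.png

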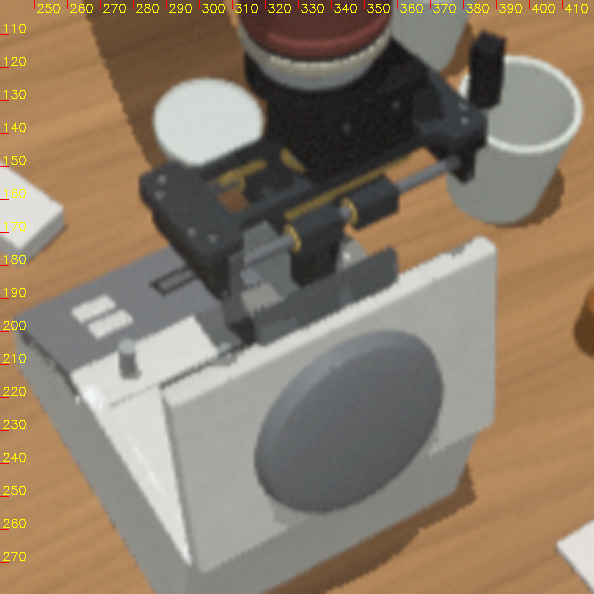

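The lip edge is now at scene (359,175) to (317,193), which matches θ ≈ 1.25 rad (72°). I'll back the fingers straight off towards the robot.

carry_out --commands '[[[0,0,-0.005,0,0,0,0],[0,0,-0.01,0,0,0,0],[0,0,-0.015,0,0,0,0],[0,0,-0.02,0,0,0,0],[0,-0.01,-0.025,0,0,0,0],[0,-0.01,-0.025,0,0,0,0],[0,-0.01,-0.03,0,0,0,0],[0,-0.01,-0.03,0,0,0,0],[0,-0.01,-0.03,0,0,0,0],[0,-0.01,-0.03,0,0,0,0],[0,0,0,0,0,0,0],[0,0,0,0,0,0,0]]]'

```text
time_s: 24.15
position: [0.4689, -0.0208, 0.3064]
orientation: [[0.06, 0.178, 0.982], [-0.998, 0.011, 0.059], [0.0, -0.984, 0.178]]
ft_force: [0.3, -0.5, -0.4]
grip_width: 0.0004
```

```bash
python3 snap.py scene 0 0 560 420 1.4 y1.png; python3 snap.py top 0 0 560 420 1.4 y2.png; python3 - <<'E'
from arc import *
o=robot.observe();print(o['time_s'],o['position'],o['ft_force'])
E
```

```text
24.35 [ 0.4697 -0.0206  0.3055] [ 0.8077 -0.2697 -0.8824]
```

View pics/y1.png

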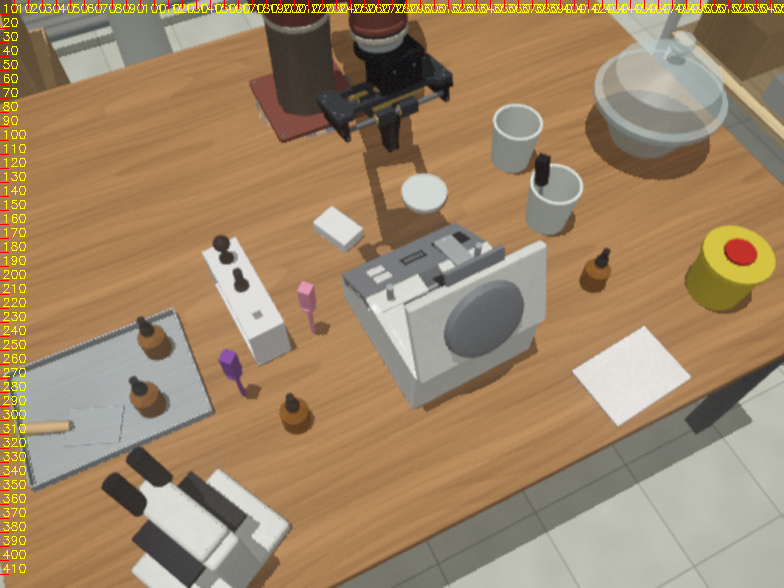

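View pics/y2.png

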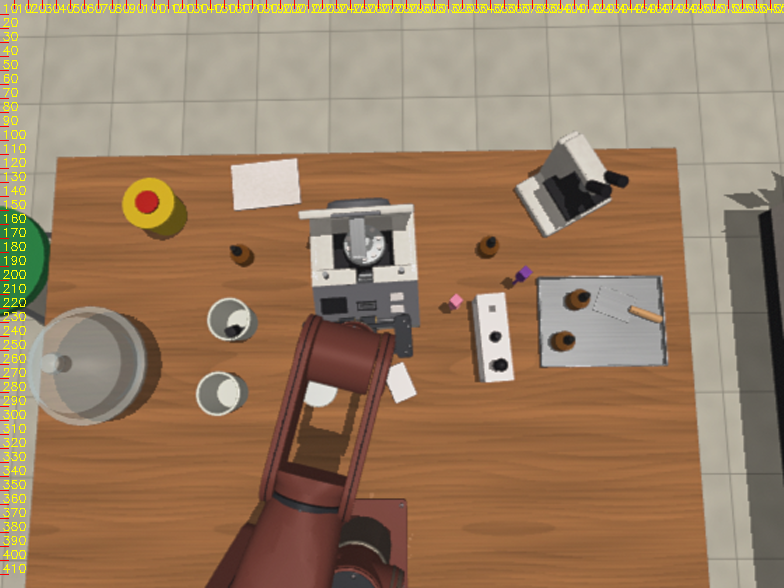

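```bash
python3 snap.py scene 270 150 400 290 4.2 z1.png; python3 snap.py top 205 130 310 245 5 z2.png; python3 - <<'E'
from arc import *
# lid front corners of white lid: radius .155, y +-.12 underside
for n in ("scene","top"):
  for th in (1.1,1.15,1.2,1.25,1.3):
    E=[H+RZ@[-r*np.cos(th),y,r*np.sin(th)] for r,y in((.18,.05),(.18,-.05),(.155,.12),(.155,-.12))]
    print(n,th,[np.round(proj(n,e)[::-1],1).tolist() for e in E])
E
```

```text
scene 1.1 [[352.1, 166.7], [310.6, 186.6], [381.2, 163.5], [282.9, 211.4]]
scene 1.15 [[354.6, 168.4], [312.8, 188.5], [383.4, 164.9], [284.7, 213.2]]
scene 1.2 [[357.2, 170.3], [315.2, 190.6], [385.7, 166.5], [286.5, 215.1]]
scene 1.25 [[359.8, 172.4], [317.6, 192.9], [388.0, 168.2], [288.4, 217.2]]
scene 1.3 [[362.4, 174.8], [320.0, 195.5], [390.4, 170.1], [290.4, 219.5]]
top 1.1 [[235.7, 164.8], [271.1, 162.2], [212.3, 164.8], [295.5, 158.7]]
top 1.15 [[235.4, 161.7], [270.8, 159.1], [211.9, 162.1], [295.4, 156.0]]
top 1.2 [[235.0, 158.5], [270.6, 155.9], [211.6, 159.4], [295.2, 153.3]]
top 1.25 [[234.7, 155.2], [270.3, 152.6], [211.3, 156.7], [295.0, 150.5]]
top 1.3 [[234.4, 152.0], [270.1, 149.4], [211.1, 154.0], [294.8, 147.8]]
```

View pics/z1.png

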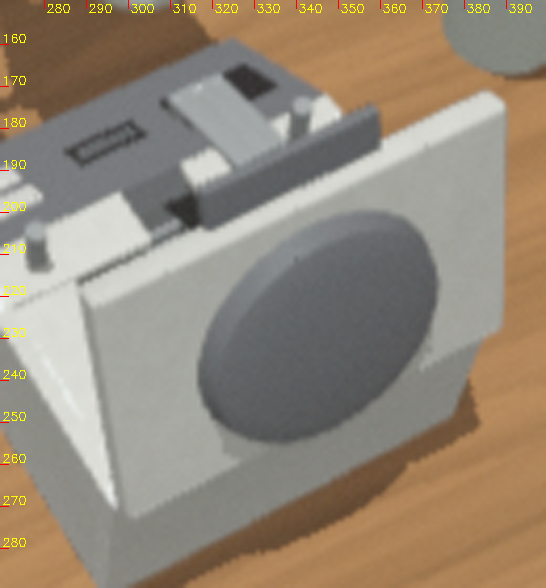

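View pics/z2.png

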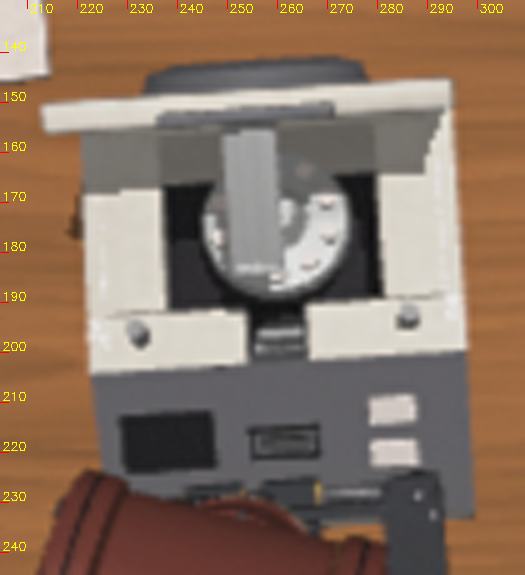

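The lid holds at about 1.25 rad (72°) with the arm clear. The white lid's front corners are at top (213,155) and (294,150), against a prediction of (211,157) and (295,150) for 1.25. The rod stands in the far pot, the ball and round tools are still in the rack, and the bottles, dish and box look unmoved. I'll hand it in.

```bash
python3 -c "
from plant import robot
o=robot.observe();print(o['time_s'],o['ft_force']);print(robot.job_done())"
```

```text
24.55 [ 0.34916992  0.0705501  -0.56033985]
the job is handed in; nothing more can be done
None
```

The job is done and handed in at 24.6 s of the 69 s allowed; handing in gives no verdict.

- **Latch:** I took the black square-handled rod from the rack and pushed it squarely through the slot. It met 5–7 N, the lid sprang ajar, and I pulled the rod straight out.
- **Rod:** It stands point down in the pot farthest from the base, leaning slightly against the rim on the robot's side.
- **Lid:** I raised it from under the lip with closed fingertips and backed the arm away.

**Last checks:**
- With the arm clear, both cameras put the lid at about 1.25 rad (72°), and it held there.
- The rod was in the pot and the other two tools were still in the rack.
- By eye, the bottles, dish and slide box had not moved; I did not measure them again.
- The wrist force was near zero.

**Disagreements:**
- The height of the slot came out about 4 mm apart between my first centrifuge model fit and the two-camera measurement. A closer image fit agreed with the two-camera value, and the rod went in without side force.
- The scene camera showed the rod tip about 1 pixel from where it was predicted. I corrected that by sight before inserting.

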